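# Fetch the jar from behind the front row of the store shelf

## Robot

A 7-joint arm with a two-finger parallel gripper is mounted at the origin on the work surface. World frame = base frame: x ahead of the robot, y to its left, z up, the work surface at z = 0. Lengths are in m, angles in rad, forces in N, time in s.
With the tool pointing down it reaches from about 0.425 to 0.825 m from the base axis. Payload 3.6 kg.
Tool frame: the origin (TCP) lies midway between the tips of the shut fingers; the grasp point (between the pads) lies 19 mm behind it; z points along the fingers, x is the direction in which the jaws open and shut, and the axes are right-handed (so a half turn about z gives the same grasp; the last joint's range is limited). The gripper opens to 85 mm and grips with 20 to 120 N. Pads are 22 mm wide; open, the fingers measure 114 mm over their backs; the gripper's body (76 mm by 85 mm) begins 54 mm behind the grasp point. The pads swing forward as they close: fully open they stand 13 mm farther back than shut.
Start: joints at [1.214, 0.615, -0.013, 1.423, 0.008, 1.103, -0.04], TCP at [0.211, -0.615, 0.193] pointing down, gripper open.
Joint ranges: [-3.12, 3.12], [-0.3, 2.06], [-1.34, 1.32], [0.26, 2.42], [-1.36, 4.5], [0.01, 1.98], [-2.84, 2.84]. Speed limits (rad/s): [2.79, 2.79, 3.14, 3.14, 3.14, 3.14, 3.14].

## Interface

Orientations are given as a rotation vector (axis times angle).
In Python, from rig import * gives the robot as it stands. The module is installed in compiled form; this text tells all that it offers.
- The arm moves only by the tool step_arm, never from a script. Its argument "moves" is a list of rows, each a list of 3 entries, a list of its own where there are three numbers: the shift along the tool's x, y, z in m, then the turn about the tool's z in degrees, then the finger opening in m, from 0 to 0.0854. A call has 1 to 10 rows; each row is the pose to reach, as a shift and turn from the pose commanded when the call began, along the tool's axes at that moment; what a row does not reach only later rows make up. A row lasts 1/12 s, in which the tool goes at most 41.7 mm and 7.16 degrees, less where a joint would pass 70% of its speed; a pose out of reach is approached as far as the arm can. A call with a gripper value outside its range is refused whole. The fingers move at their own pace and stop on an object; "squeeze" is the grip in N (left out, the last holds). Time passes only in rows, so rows that repeat a pose let the fingers close. It gives the time, the measured TCP pose, the force and the opening at its end, in the units of the state.
- observe(): the state, without advancing time (a new reading comes with each control period).
- read_camera(name): name is "scene" or "side" or "wrist"; returns the picture (420x560x3 uint8, red, green, blue); there is no depth.
- calibration(name): a dict with "fov_y" (degrees; the focal length in pixels is half the picture's height over the tangent of half this angle, whatever the lens; pixels are square), "cx", "cy" (the principal point, pixels), "position" and "attitude" of the camera in the world. Camera axes: x right, y up, looking along -z (the intrinsics and any distortion apply to the point x, -y, -z); pixel columns grow to the right and rows downward; lengths in m; the calibration is good to about 2 mm. A picture is of the moment at which its call begins: read the wrist's pose just before it. calibration takes no time and is no camera call; for the wrist camera it gives the pose at the moment of the call.
- job_done(): hands the job in, once; it reports no verdict.
The state is a dict: "t": time; "q": joint angles; "dq": joint speeds; "joint_torque": joint torques, N m; "position": TCP position; "ee_rot": TCP orientation; "contact_force": force on the tool from outside, world axes, zero at the start; "ft_torque": the same for the moment, N m; "finger_gap": opening from 0.0 (shut) to 1.0 (fully open).
Only numpy, scipy, OpenCV 4.12 (cv2) and the standard library are available. Lean on these libraries where they do the work, as an engineer would, in place of code of your own. Each camera call takes 0.05 s, during which the arm holds its last target.

## Task

The small jar stands behind the front row on the shelf board. Move the bottle, the canister and the tin one by one into the grey side tray, standing upright, and leave the jar where it is until all three are there. Then set the jar upright in the middle of the scale's pan, and only after that put the three back upright, each in the middle of the mat of its own shape (bottle on the round one, canister on the square one, tin on the oblong one), with the canister and the tin lined up with the edges of their mats; knock nothing over.

Things in the scene. Friction and masses are not known exactly. Their poses are not given: they have to be found in the camera images.
- bottle_mid (a point): White plastic bottle with a paper label and a small black cap, 300 g or so. Round, 58 mm diameter and straight-sided from its base up to 88 mm, then a shoulder and a cap of 28 mm diameter; 115 mm high in all. The point is on its axis, half-way up (57.5 mm above its base); z points up the axis.
- canister_mid (a point): White square canister with a flat grey lid as wide as its body, 300 g or so. 58 x 58 mm, straight-sided, 105 mm high. The point is at its centre, half-way up (52.5 mm above its base); x and y are square to its sides, z up.
- tin_mid (a point): Flat-sided bare metal tin with a paper label and a small black cap (24 mm diameter, off-centre) on top, 320 g or so. 46 mm thick along its own x, 72 mm wide along its own y, straight sides up to 95 mm; 108 mm high with the cap. The point is at its centre, half-way up (54 mm above its base); z up.
- jar_mid (a point): Small round amber jar with a flat steel lid of the same width, 150 g or so; 48 mm diameter, 48 mm high. It stands straight on the white board behind the row of three, only 7 to 25 mm clear of them: too close under the taller ones for a gripper. The point is at its centre, half-way up (24 mm above its base); z up.
- mat_round: Fixed round dark rubber mat, 68 mm diameter, 3 mm thick, on the white shelf board (320 x 190 mm, 20 mm thick, a 12 mm high lip along its far edge and two ends); place of the bottle, which stands on it at the start. The three mats lie in a row along the front of the board, 90 mm apart between centres, in any order. Origin: centre of its underside (20 mm above the table); its y runs along the row, its x square to the row and towards the jar's side, z up.
- mat_square: Fixed square dark rubber mat, 68 x 68 mm, 3 mm thick, in the same row; place of the canister, which stands on it at the start. Origin: centre of its underside (20 mm above the table); y along the row, x square to the row towards the jar's side, z up.
- mat_oblong: Fixed oblong dark rubber mat, 56 mm along its x and 82 mm along its y, 3 mm thick, in the same row; place of the tin, which stands on it at the start with its wide side along the row. Origin: centre of its underside (20 mm above the table); y along the row, x square to the row towards the jar's side, z up.
- tray: Fixed empty grey side tray on the table, to the left or the right of the board: 280 mm along its x, 150 mm along its y, with a 16 mm high rim, walls 4 mm and inner floor 5 mm thick. Origin: centre of its underside, on the table; z up. Room for three things side by side along its x.
- pan (a point): Centre of the top face of the round steel pan (112 mm diameter, flat, rimless) of a white kitchen scale, on the other side of the board from the tray. The pan is fixed, its top 48 mm above the table; z up. The scale's body is 170 mm along its x and 140 mm along its y, 36 mm high.
There are look-alikes about, which are no part of the job. What is shaped like the part that bears bottle_mid but red is not meant.

How it is judged:
On the way, in this order (a step that is already met when the one before it is completed fails the run):
1. bottle, canister and tin all stand upright and released in the side tray, the jar not yet moved by more than 30 mm (x of bottle_mid in the frame of tray between -0.125 and 0.125 m and y of bottle_mid in the frame of tray between -0.06 and 0.06 m and z of bottle_mid in the frame of tray below 0.0725 m and linear speed of each of bottle, canister, tin below 0.02 m/s and angle between each of bottle_mid, canister_mid, tin_mid's own z axis and vertical below 0.12 rad and contact force between the fingers and bottle below 0.1 N and x of canister_mid in the frame of tray between -0.125 and 0.125 m and y of canister_mid in the frame of tray between -0.06 and 0.06 m and z of canister_mid in the frame of tray below 0.0675 m and contact force between the fingers and canister below 0.1 N and x of tin_mid in the frame of tray between -0.125 and 0.125 m and y of tin_mid in the frame of tray between -0.06 and 0.06 m and z of tin_mid in the frame of tray below 0.069 m and contact force between the fingers and tin below 0.1 N and distance of jar_mid from where it was at the start of the episode below 0.03 m), for 0.2 s.
2. the jar stands upright and released in the middle of the scale's pan, the other three still in the side tray (horizontal distance between jar_mid and pan below 0.015 m and z of jar_mid in the frame of pan below 0.03 m and linear speed of each of jar, bottle, canister, tin below 0.02 m/s and angle between each of jar_mid, bottle_mid, canister_mid, tin_mid's own z axis and vertical below 0.12 rad and contact force between the fingers and jar below 0.1 N and x of bottle_mid in the frame of tray between -0.125 and 0.125 m and y of bottle_mid in the frame of tray between -0.06 and 0.06 m and z of bottle_mid in the frame of tray below 0.0725 m and contact force between the fingers and bottle below 0.1 N and x of canister_mid in the frame of tray between -0.125 and 0.125 m and y of canister_mid in the frame of tray between -0.06 and 0.06 m and z of canister_mid in the frame of tray below 0.0675 m and contact force between the fingers and canister below 0.1 N and x of tin_mid in the frame of tray between -0.125 and 0.125 m and y of tin_mid in the frame of tray between -0.06 and 0.06 m and z of tin_mid in the frame of tray below 0.069 m and contact force between the fingers and tin below 0.1 N), for 0.2 s.
At the end, for the whole second after the job is handed in: Jar upright on the pan within 15 mm of its centre; bottle on the round mat, canister on the square, tin on the oblong, each upright within 12 mm of the mat's centre, canister and tin within 0.2 rad of the mat's edges; all released and at rest (horizontal distance between jar_mid and pan below 0.015 m and z of jar_mid in the frame of pan below 0.03 m and linear speed of each of jar, bottle, canister, tin below 0.02 m/s and angle between each of jar_mid, bottle_mid, canister_mid, tin_mid's own z axis and vertical below 0.12 rad and contact force between the fingers and jar below 0.1 N and horizontal distance between bottle_mid and mat_round below 0.012 m and z of bottle_mid in the frame of mat_round below 0.0655 m and contact force between the fingers and bottle below 0.1 N and horizontal distance between canister_mid and mat_square below 0.012 m and z of canister_mid in the frame of mat_square below 0.0605 m and contact force between the fingers and canister below 0.1 N and (angle between the x axis of canister_mid and the x axis of mat_square, either way round below 0.2 rad or angle between the x axis of canister_mid and the y axis of mat_square, either way round below 0.2 rad) and horizontal distance between tin_mid and mat_oblong below 0.012 m and z of tin_mid in the frame of mat_oblong below 0.062 m and contact force between the fingers and tin below 0.1 N and angle between the x axis of tin_mid and the x axis of mat_oblong, either way round below 0.2 rad); the robot touches nothing.
It fails at once if the bottle, canister, tin or jar is tipped over (leans more than 0.6 rad) (angle between any of bottle_mid, canister_mid, tin_mid, jar_mid's own z axis and vertical above 0.6 rad).
It also fails if it takes over 141 s, if anything falls off the work surface, if the arm or the gripper's body presses on something with over 40 N, if the wrist force passes 120 N, or if a joint passes its speed limit or range.

## Working session

There is one attempt and no reset: what is moved stays moved. The work goes in short steps, Python scripts to look and compute and a tool call to move; the robot and the scene stay as the last step left them, time stands still between calls to the robot, and variables do not carry over. Pictures are saved under pics/ and viewed, and the job is handed in when it is done.

Besides the shell and the picture viewer there is one more tool, called by a JSON object that holds its "op" and its "data", one argument or row to a line. step_arm: Moves the arm, as the interface text tells. Its arguments: {"type":"object","properties":{"moves":{"type":"array"},"squeeze":{"type":"number"}},"required":["moves"]}

```bash
mkdir -p pics; python3 - <<'E'
from rig import *
import cv2
s=observe(); print({k:(s[k] if not hasattr(s[k],'round') else s[k]) for k in s})
for n in ["scene","side","wrist"]:
    print(n,calibration(n))
    im=read_camera(n); cv2.imwrite(f"pics/{n}0.png",im[:,:,::-1])
print(observe()['t'])
E
```

```text
{'t': 0.0, 'q': array([ 1.21451435,  0.61591944, -0.01265492,  1.42493604,  0.00811768,
        1.10338503, -0.04041572]), 'dq': array([-0.00057142,  0.00144163,  0.00123961,  0.00192896, -0.00016691,
       -0.00102719,  0.00068069]), 'joint_torque': array([-1.25130941e-04, -4.69211662e+01,  2.59062247e-01, -1.71030915e+01,
        9.91675799e-03,  9.66494903e-03,  1.19213141e-05]), 'position': array([ 0.21023235, -0.61413589,  0.19182572]), 'ee_rot': array([-2.55482202,  1.82569253,  0.00334681]), 'contact_force': array([1.2240372 , 0.32693771, 0.21348921]), 'ft_torque': array([0.03761804, 0.04263254, 0.02227195]), 'finger_gap': 0.9973650857823229}
scene {'fov_y': 55.10221836241976, 'cx': 274.8695419171701, 'cy': 211.436771520554, 'position': array([ 0.85424513, -0.10689245,  0.7092206 ]), 'attitude': array([0.454153  , 0.34477889, 1.24752932])}
side {'fov_y': 42.626004513036726, 'cx': 279.4870932377909, 'cy': 209.2310542697978, 'position': array([0.06064593, 0.65952191, 0.70025714]), 'attitude': array([ 0.30273382, -1.1350744 , -2.37492977])}
wrist {'fov_y': 59.87850272653027, 'cx': 282.50209402877334, 'cy': 207.368178463164, 'position': array([ 0.27806028, -0.59191191,  0.37282889]), 'attitude': array([-0.24352144,  0.17730105, -1.23224287])}
0.15
```

View pics/scene0.png

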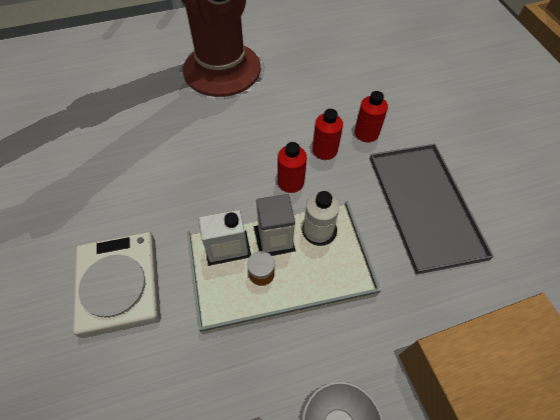

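View pics/side0.png

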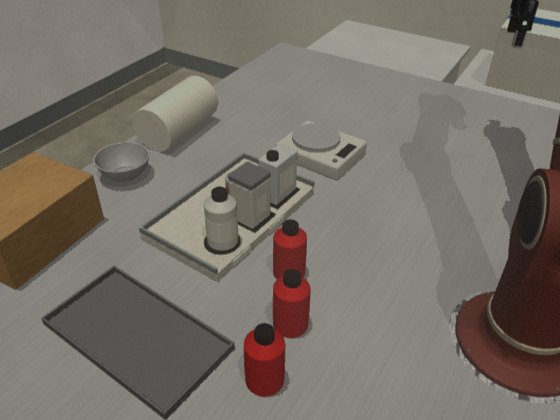

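View pics/wrist0.png

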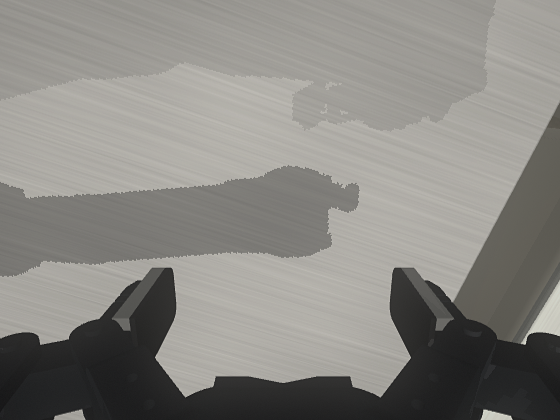

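```bash
cat > h.py <<'E'
import numpy as np, cv2
from scipy.spatial.transform import Rotation as R
CAL={'scene':dict(fov_y=55.10221836241976,cx=274.8695419171701,cy=211.436771520554,position=[0.85424513,-0.10689245,0.7092206],attitude=[0.454153,0.34477889,1.24752932]),
'side':dict(fov_y=42.626004513036726,cx=279.4870932377909,cy=209.2310542697978,position=[0.06064593,0.65952191,0.70025714],attitude=[0.30273382,-1.1350744,-2.37492977])}
def K(c):
    f=210/np.tan(np.radians(c['fov_y'])/2); return f,c['cx'],c['cy']
def bp(c,u,v,z):
    if isinstance(c,str): c=CAL[c]
    f,cx,cy=K(c); d=R.from_rotvec(c['attitude']).apply([(u-cx)/f,-(v-cy)/f,-1]); p=np.array(c['position'])
    return p+d*(z-p[2])/d[2]
def pj(c,P):
    if isinstance(c,str): c=CAL[c]
    f,cx,cy=K(c); q=R.from_rotvec(c['attitude']).inv().apply(np.atleast_2d(P)-np.array(c['position']))
    return np.c_[cx+f*q[:,0]/-q[:,2], cy-f*q[:,1]/-q[:,2]]
E
python3 - <<'E'
import cv2
a=cv2.imread('pics/scene0.png')
cv2.imwrite('pics/c1.png',cv2.resize(a[185:335,180:385],None,fx=3.9,fy=3.9,interpolation=cv2.INTER_CUBIC))
b=a[130:350,50:500]
cv2.imwrite('pics/c2.png',cv2.resize(a[140:275,360:500],None,fx=4,fy=4,interpolation=cv2.INTER_CUBIC))
cv2.imwrite('pics/c3.png',cv2.resize(a[225:340,65:170],None,fx=5,fy=5,interpolation=cv2.INTER_CUBIC))
b=cv2.imread('pics/side0.png')
cv2.imwrite('pics/c4.png',cv2.resize(b[110:285,130:380],None,fx=3.2,fy=3.2,interpolation=cv2.INTER_CUBIC))
E
```

```text
(no output)
```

View pics/c1.png

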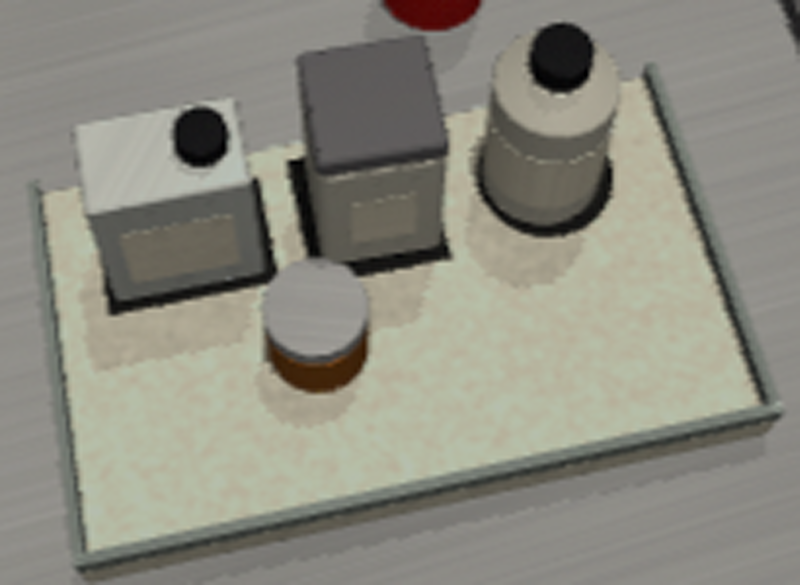

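View pics/c2.png

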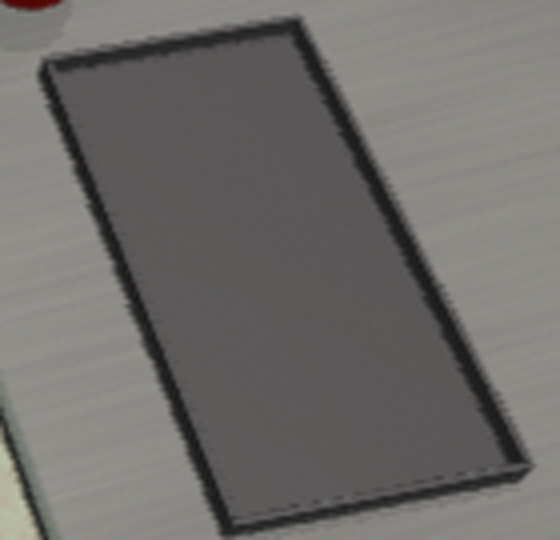

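View pics/c3.png

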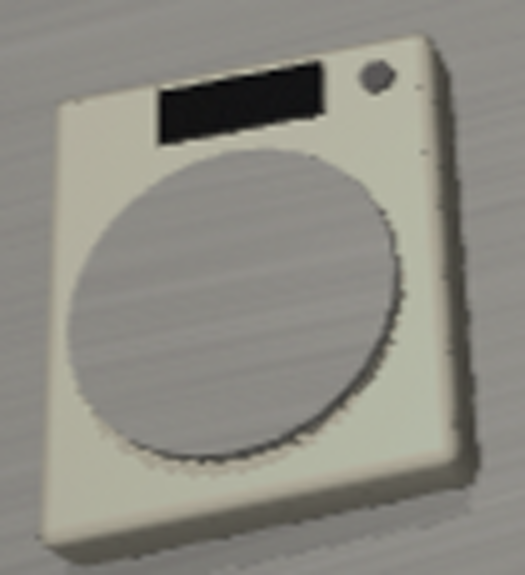

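View pics/c4.png

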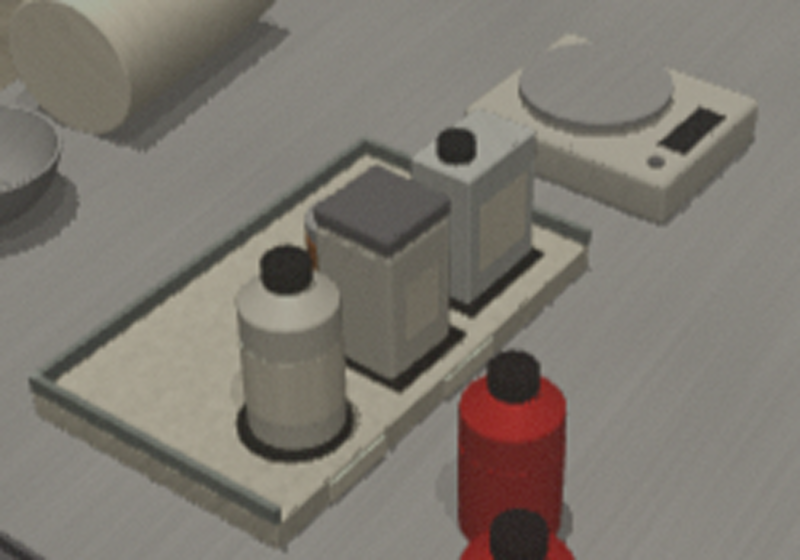

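```bash
python3 - <<'E'
import cv2
b=cv2.imread('pics/side0.png')
cv2.imwrite('pics/c5.png',cv2.resize(b[260:420,35:245],None,fx=3.5,fy=3.5,interpolation=cv2.INTER_CUBIC))
cv2.imwrite('pics/c6.png',cv2.resize(b[110:240,210:380],None,fx=4.5,fy=4.5,interpolation=cv2.INTER_CUBIC))
E
```

```text
(no output)
```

View pics/c5.png

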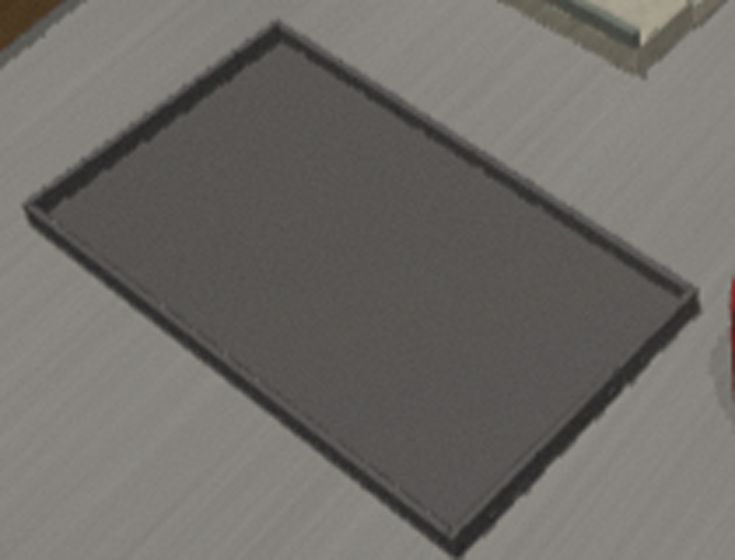

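View pics/c6.png

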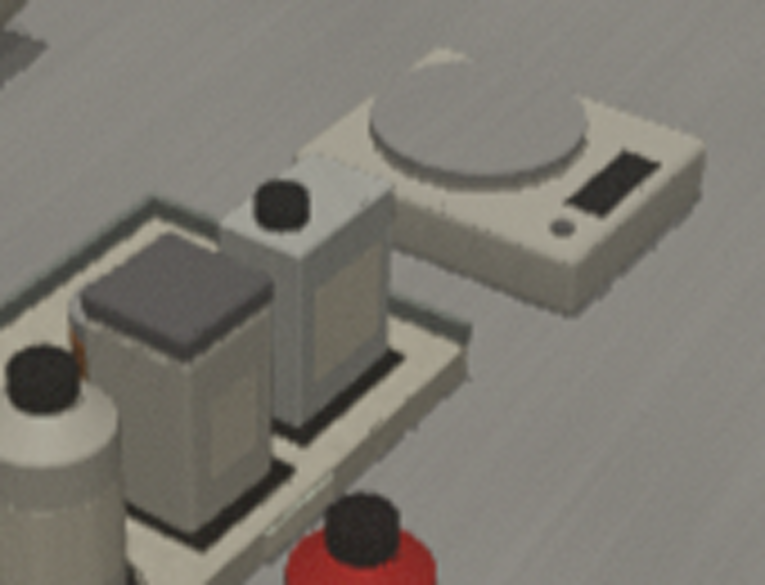

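```bash
cat > fit.py <<'E'
from h import *
from scipy.optimize import least_squares
def sc(o,s,pts): return [((u+.5)/s-.5+o[0],(v+.5)/s-.5+o[1]) for u,v in pts]
bx,by=.095,.16; tx,ty=.14,.075
obs=[] # cam,body,local xyz,pix
c1=lambda p:sc((180,185),3.9,[p])[0]; c2=lambda p:sc((360,140),4,[p])[0]; c3=lambda p:sc((65,225),5,[p])[0]
c5=lambda p:sc((35,260),3.5,[p])[0]; c6=lambda p:sc((210,110),4.5,[p])[0]; c4=lambda p:sc((130,110),3.2,[p])[0]
def add(cam,b,l,p): obs.append((cam,b,l,p))
S,D='scene','side'
# board lip corners z .032
for l,p in [((bx,-by,.032),(78,567)),((bx,by,.032),(779,408)),((-bx,by,.032),(651,65)),((-bx,-by,.032),(36,182))]: add(S,'board',l,c1(p))
for l,p in [((bx,by,.032),(32,380)),((bx,-by,.032),(367,140)),((-bx,-by,.032),(590,235)),((-bx,by,.032),(283,515))]: add(D,'board',l,c4(p))
# tray, local x along world x roughly
for l,p in [((-tx,-ty,.016),(42,61)),((-tx,ty,.016),(300,17)),((tx,ty,.016),(530,464)),((tx,-ty,.016),(226,521))]: add(S,'tray',l,c2(p))
for l,p in [((tx,-ty,.016),(279,23)),((tx,ty,.016),(25,207)),((-tx,-ty,.016),(698,293)),((-tx,ty,.016),(455,537))]: add(D,'tray',l,c5(p))
# pan centre as 4 extreme points approximated by center of ellipse (small bias)
PAN={S:[c3((67,320)),c3((402,275)),c3((262,148)),c3((210,461))],D:[c6((371,122)),c6((587,125)),c6((475,52)),c6((480,178))]}
tin=[((-.023,-.036,.118),(77,125)),((-.023,.036,.118),(236,99)),((.023,.036,.118),(250,187)),((.023,-.036,.118),(92,213))]
for l,p in tin: add(S,'tin',l,c1(p))
for l,p in [((.023,.036,.118),(220,222)),((-.023,.036,.118),(300,258)),((-.023,-.036,.118),(394,188))]: add(D,'tin',l,c6(p))
can=[((-.029,-.029,.128),(297,57)),((-.029,.029,.128),(427,37)),((.029,.029,.128),(446,150)),((.029,-.029,.128),(315,169))]
for l,p in can: add(S,'can',l,c1(p))
for l,p in [((.029,.029,.128),(80,293)),((-.029,.029,.128),(185,360)),((-.029,-.029,.128),(273,287)),((.029,-.029,.128),(172,233))]: add(D,'can',l,c6(p))
# mats corners
add(S,'board',None,None); obs.pop()
bodies=['board','tray','tin','can']
init=dict(board=[.66,-.1,0],tray=[.66,.25,0],tin=[.6,-.2,0],can=[.6,-.1,0])
def pjd(cam,P,k,dc):
    c=CAL[cam]; f,cx,cy=K(c); q=R.from_rotvec(dc[3:]).inv().apply(R.from_rotvec(c['attitude']).inv().apply(np.atleast_2d(P)-np.array(c['position'])-dc[:3]))
    x=q[:,0]/-q[:,2]; y=-q[:,1]/-q[:,2]; r2=x*x+y*y; g=1+k*r2
    return np.c_[cx+f*x*g,cy+f*y*g]
def w(b,l):
    c,s=np.cos(b[2]),np.sin(b[2]); return [b[0]+c*l[0]-s*l[1],b[1]+s*l[0]+c*l[1],l[2]]
def unpack(x):
    k={S:x[0],D:x[1]}; dc={S:x[2:8],D:x[8:14]}; B={n:x[14+3*i:17+3*i] for i,n in enumerate(bodies)}; return k,dc,B
def res(x,raw=False):
    k,dc,B=unpack(x); r=[]
    for cam,b,l,p in obs: r.extend((pjd(cam,w(B[b],l),k[cam],dc[cam])[0]-p)/.6)
    if raw: return np.array(r)*.6
    pr=np.concatenate([x[2:5]/.0015,x[5:8]/.002,x[8:11]/.0015,x[11:14]/.002]); return np.concatenate([r,pr])
x0=np.concatenate([[0,0],np.zeros(12)]+[init[b] for b in bodies])
s=least_squares(res,x0); x=s.x
k,dc,B=unpack(x)
def bpd(cam,u,v,z):
    g=least_squares(lambda q:pjd(cam,[q[0],q[1],z],k[cam],dc[cam])[0]-[u,v],bp(cam,u,v,z)[:2]).x
    return g
if __name__=='__main__':
    np.set_printoptions(precision=4,suppress=True)
    print(k,dc); print(B)
    r=res(x,True).reshape(-1,2)
    for o,q in zip(obs,r): print(o[0],o[1],o[2],q.round(2))
    for c in (S,D):
        print('pan',c,np.mean([bpd(c,*p,.048) for p in PAN[c]],0),[bpd(c,*p,.048).round(4) for p in PAN[c]])
    print('jar',[bpd(S,*c1(p),.068).round(4) for p in [(263,310),(370,305),(315,258),(318,362),(317,310)]])
    print('bottle cap',[bpd(S,*c1(p),.138).round(4) for p in [(530,50),(594,50),(562,22)]],bpd(D,*c4((287,257)),.138))
    for i,yy in enumerate((-.09,0,.09)):
        print('mat?',w(B['board'],(-.095+.05,yy,0)))
    for n in ('tin','can'):
        d=B[n]-B['board']; c,s_=np.cos(B['board'][2]),np.sin(B['board'][2]); print(n,'in board',c*d[0]+s_*d[1],-s_*d[0]+c*d[1],d[2])
E
python3 fit.py
```

```text
{'scene': np.float64(-0.03548074682607757), 'side': np.float64(-0.0348919507949194)} {'scene': array([ 0.0009, -0.0004,  0.0041,  0.0014,  0.0012, -0.0006]), 'side': array([-0.0009,  0.0004,  0.0015,  0.0017, -0.0013,  0.0004])}
{'board': array([ 0.5686, -0.0173, -0.0699]), 'tray': array([ 0.5257,  0.3109, -0.0926]), 'tin': array([ 0.515 , -0.1039, -0.0949]), 'can': array([ 0.5206, -0.0109, -0.1412])}
scene board (0.095, -0.16, 0.032) [-0.03 -0.63]
scene board (0.095, 0.16, 0.032) [0.44 0.05]
scene board (-0.095, 0.16, 0.032) [ 0.41 -0.78]
scene board (-0.095, -0.16, 0.032) [-1.8   0.61]
side board (0.095, 0.16, 0.032) [0.01 0.33]
side board (0.095, -0.16, 0.032) [-0.46  0.07]
side board (-0.095, -0.16, 0.032) [ 0.93 -0.66]
side board (-0.095, 0.16, 0.032) [-1.34  0.26]
scene tray (-0.14, -0.075, 0.016) [ 0.21 -0.56]
scene tray (-0.14, 0.075, 0.016) [-0.62  0.09]
scene tray (0.14, 0.075, 0.016) [-0.65  0.37]
scene tray (0.14, -0.075, 0.016) [1.47 1.11]
side tray (0.14, -0.075, 0.016) [ 0.03 -0.24]
side tray (0.14, 0.075, 0.016) [ 0.63 -0.46]
side tray (-0.14, -0.075, 0.016) [ 0.37 -0
[... 933 characters left out ...]
ray([ 0.4869, -0.338 ]), array([ 0.5713, -0.3737]), array([ 0.5101, -0.2639])]
jar [array([ 0.5757, -0.0784]), array([ 0.5871, -0.0322]), array([ 0.5579, -0.0495]), array([ 0.6063, -0.0616]), array([ 0.5826, -0.0554])]
bottle cap [array([0.5214, 0.0604]), array([0.5295, 0.087 ]), array([0.5117, 0.0787])] [0.5299 0.0687]
mat? [np.float64(0.5173874820258813), np.float64(-0.10389091866350779), 0]
mat? [np.float64(0.5236761574270028), np.float64(-0.014110895486303562), 0]
mat? [np.float64(0.5299648328281243), np.float64(0.07566912769090066), 0]
tin in board -0.04736259150315967 -0.09022443136174035 -0.024964481043930592
can in board -0.04827591680671676 0.0030253443087824446 -0.07122711217076232
```

```bash
cat > go.py <<'E'
import sys
from rig import observe
from h import *
def go(x,y,z,az,v=True):
    s=observe(); p=np.array(s['position']); r=R.from_rotvec(s['ee_rot']).as_matrix()
    d=r.T@(np.array([x,y,z])-p); a=np.degrees(np.arctan2(r[1,0],r[0,0])); t=-(az-a); t=(t+180)%360-180
    print('t',round(s['t'],2),'pos',p.round(4),'az',a.round(1),'tilt',np.degrees(np.arccos(-r[2,2])).round(2),'gap',round(float(s['finger_gap'])*85.4,1),'F',np.array(s['contact_force']).round(1),'q7',s['q'].round(2))
    print('SHIFT',d.round(4),'TURN',t.round(1))
if __name__=='__main__': go(*map(float,sys.argv[1:5]))
E
python3 go.py 0.50 -0.30 0.30 -4
python3 - <<'E'
from fit import *
for p in [(292,149),(330,116),(377,98)]: print(bpd(S,*p,.115))
for p in [(291,227),(292,277),(264,331)]: print(bpd(D,*p,.115))
d=lambda q:None
E
```

```text
t 0.15 pos [ 0.2103 -0.6144  0.1921] az -71.1 tilt 0.11 gap 85.3 F [ 0.5 -0.1  0.1] q7 [ 1.21  0.62 -0.01  1.42  0.01  1.1  -0.04]
SHIFT [-0.2038 -0.3759 -0.1075] TURN -67.1
[0.3919503  0.06092198]
[0.333013   0.16027576]
[0.31343993 0.27209419]
[0.38734228 0.06503677]
[0.32861979 0.1635682 ]
[0.31055659 0.27090465]
```

{"op": "step_arm", "data": {
  "moves": [
    [[-0.02,-0.038,-0.05],-7,0.0854],
    [[-0.204,-0.376,-0.108],-67,0.0854],
    [[-0.204,-0.376,-0.108],-67,0.0854],
    [[-0.204,-0.376,-0.108],-67,0.0854],
    [[-0.204,-0.376,-0.108],-67,0.0854],
    [[-0.204,-0.376,-0.108],-67,0.0854],
    [[-0.204,-0.376,-0.108],-67,0.0854],
    [[-0.204,-0.376,-0.108],-67,0.0854],
    [[-0.204,-0.376,-0.108],-67,0.0854],
    [[-0.204,-0.376,-0.108],-67,0.0854]
  ],
  "squeeze": 40
}}

```text
t: 0.98
position: [0.479, -0.3224, 0.2951]
ee_rot: [-3.14, 0.105, 0.001]
contact_force: [1.7, -1.4, -0.6]
finger_gap: 1.0
```

```bash
python3 go.py 0.527 -0.01 0.30 -4
```

```text
t 0.98 pos [ 0.479  -0.3224  0.2951] az -3.8 tilt 0.03 gap 85.4 F [ 1.7 -1.4 -0.6] q7 [ 0.79  0.44 -0.37  1.47  0.16  1.26  0.33]
SHIFT [ 0.027  -0.3149 -0.0049] TURN 0.2
```

{"op": "step_arm", "data": {
  "moves": [
    [[0.027,-0.315,-0.005],0,0.0854],
    [[0.027,-0.315,-0.005],0,0.0854],
    [[0.027,-0.315,-0.005],0,0.0854],
    [[0.027,-0.315,-0.005],0,0.0854],
    [[0.027,-0.315,-0.005],0,0.0854],
    [[0.027,-0.315,-0.005],0,0.0854],
    [[0.027,-0.315,-0.005],0,0.0854],
    [[0.027,-0.315,-0.005],0,0.0854],
    [[0.027,-0.315,-0.005],0,0.0854],
    [[0.027,-0.315,-0.005],0,0.0854]
  ]
}}

```text
t: 1.82
position: [0.5276, -0.0098, 0.2997]
ee_rot: [-3.14, 0.105, 0.001]
contact_force: [-0.3, -1.2, 0.4]
finger_gap: 1.004
```

```bash
python3 - <<'E'
from rig import *
import cv2,json
c=calibration("wrist"); im=read_camera("wrist"); cv2.imwrite("pics/w1.png",im[:,:,::-1])
c={k:(list(map(float,v)) if hasattr(v,'__len__') else float(v)) for k,v in c.items()}
json.dump(c,open('w1.json','w')); print(c)
E
python3 go.py 0.528 0.074 0.20 -4
```

```text
{'fov_y': 59.87850272653027, 'cx': 282.50209402877334, 'cy': 207.368178463164, 'position': [0.5330417470105528, 0.06067270975173533, 0.4806225464669387], 'attitude': [-0.2822758036613312, 0.009653508386181708, -0.06705630257776846]}
t 1.87 pos [ 0.5276 -0.0121  0.2996] az -4.1 tilt 0.07 gap 85.2 F [-0.6 -0.4  0.2] q7 [ 0.3   0.36 -0.46  1.59  0.17  1.23 -0.26]
SHIFT [-0.0056 -0.086   0.0995] TURN -0.1
```

View pics/w1.png

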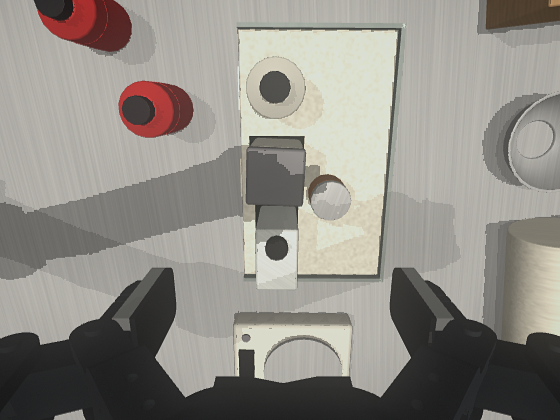

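```bash
python3 - <<'E'
import cv2
a=cv2.imread('pics/w1.png')
cv2.imwrite('pics/w1c.png',cv2.resize(a[20:170,225:410],None,fx=4,fy=4,interpolation=cv2.INTER_CUBIC))
cv2.imwrite('pics/w1d.png',cv2.resize(a[150:300,225:410],None,fx=4,fy=4,interpolation=cv2.INTER_CUBIC))
E
```

```text
(no output)
```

View pics/w1c.png

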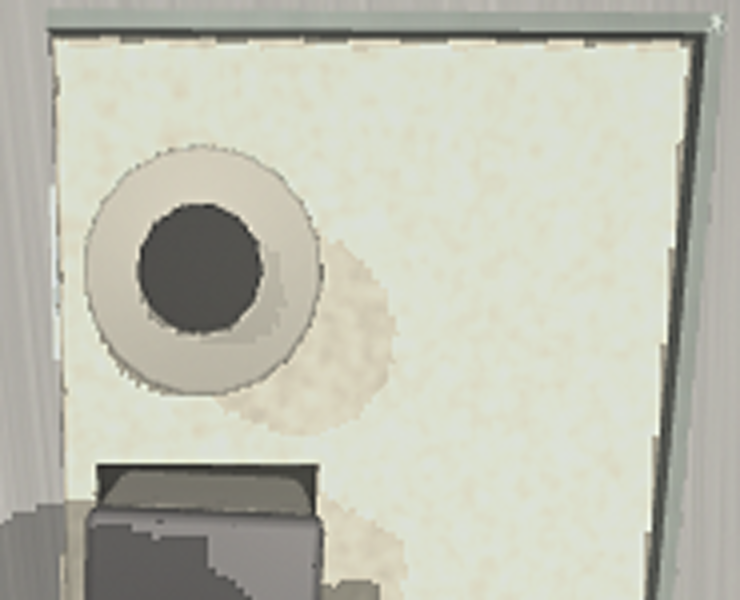

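View pics/w1d.png

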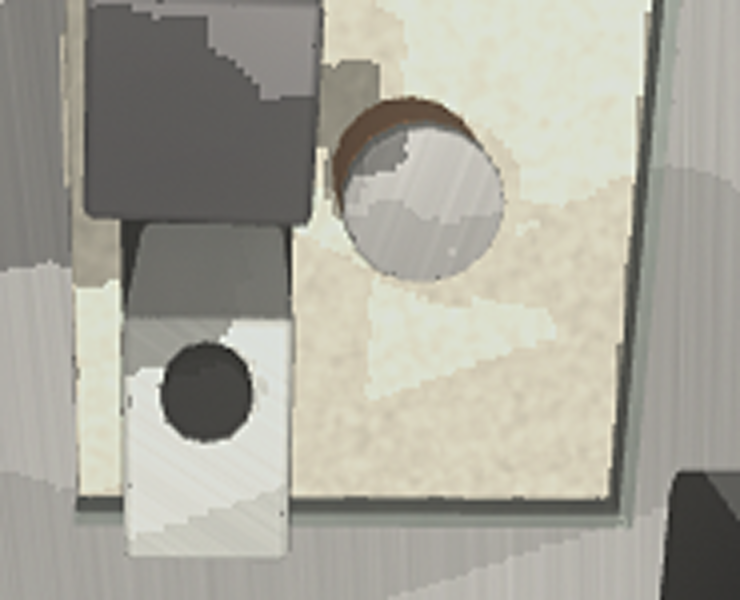

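```bash
python3 - <<'E'
from fit import *
import json
np.set_printoptions(precision=4,suppress=True)
CAL['w']=json.load(open('w1.json')); 
for kk in (0,-.035):
    k['w']=kk; dc['w']=np.zeros(6)
    C=lambda u,v,z:bpd('w',(u+.5)/4-.5+225,(v+.5)/4-.5+20,z)
    Dd=lambda u,v,z:bpd('w',(u+.5)/4-.5+225,(v+.5)/4-.5+150,z)
    print('bottle',C(200,268,.138))
    q=[C(88,512,.128),C(322,518,.128),Dd(310,222,.128),Dd(84,218,.128)]; print('can',np.mean(q,0),q)
    q=[Dd(122,318,.118),Dd(292,318,.118),Dd(290,556,.118),Dd(127,556,.118)]; print('tin',np.mean(q,0),q)
    print('jar',Dd(423,203,.068))
    print('board',C(720,15,.032),C(48,15,.032))
    print('model board',w(B['board'],(bx,by,0)),w(B['board'],(-bx,by,0)))
    print('can mat edge',C(97,465,.023),C(318,465,.023))
E
```

```text
bottle [0.5268 0.0739]
can [ 0.5207 -0.01  ] [array([0.4957, 0.0206]), array([0.5518, 0.0154]), array([ 0.5459, -0.0404]), array([ 0.4894, -0.0355])]
tin [ 0.5155 -0.1025] [array([ 0.4955, -0.0662]), array([ 0.5402, -0.0692]), array([ 0.5357, -0.1388]), array([ 0.4907, -0.1358])]
jar [ 0.5815 -0.054 ]
board [0.6748 0.1352] [0.4875 0.1479]
model board [np.float64(0.6745138386379811), np.float64(0.13571565064920374), 0] [np.float64(0.4849782341527721), np.float64(0.1489917431626826), 0]
can mat edge [0.4888 0.0228] [0.5569 0.0182]
bottle [0.5269 0.0743]
can [ 0.5207 -0.01  ] [array([0.4957, 0.0207]), array([0.5518, 0.0154]), array([ 0.5459, -0.0404]), array([ 0.4894, -0.0355])]
tin [ 0.5155 -0.1026] [array([ 0.4955, -0.0662]), array([ 0.5402, -0.0692]), array([ 0.5358, -0.139 ]), array([ 0.4906, -0.136 ])]
jar [ 0.5815 -0.054 ]
board [0.6766 0.1376] [0.4872 0.1497]
model board [np.float64(0.6745138386379811), np.float64(0.13571565064920374), 0] [np.float64(0.4849782341527721), np.float64(0.1489917431626826), 0]
can mat edge [0.4887 0.023 ] [0.557  0.0184]
```

{"op": "step_arm", "data": {
  "moves": [
    [[-0.004,-0.041,0.0],0,0.0854],
    [[-0.005,-0.082,0.0],0,0.0854],
    [[-0.005,-0.085,0.0],0,0.0854],
    [[-0.005,-0.085,0.04],0,0.0854],
    [[-0.005,-0.085,0.222],0,0.0854],
    [[-0.005,-0.085,0.222],0,0.0854],
    [[-0.005,-0.085,0.222],0,0.0854],
    [[-0.005,-0.085,0.222],0,0.0854],
    [[-0.005,-0.085,0.222],0,0.0854],
    [[-0.005,-0.085,0.222],0,0.0854]
  ]
}}

```text
t: 2.7
position: [0.5255, 0.0699, 0.0734]
ee_rot: [3.136, -0.117, -0.016]
contact_force: [-0.2, -0.2, 0.0]
finger_gap: 0.998
```

```bash
python3 go.py 0.527 0.074 0.078 -4; python3 - <<'E'
from rig import *
import cv2
im=read_camera("wrist"); cv2.imwrite("pics/w2.png",im[:,:,::-1])
im=read_camera("side"); cv2.imwrite("pics/s2.png",cv2.resize(im[60:300,100:400],None,fx=2.5,fy=2.5)[:,:,::-1])
E
python3 go.py 0.527 0.074 0.078 -4
```

```text
t 2.7 pos [0.5255 0.0699 0.0734] az -4.3 tilt 0.61 gap 85.3 F [-0.2 -0.2  0. ] q7 [ 0.08  0.62 -0.39  1.89  0.34  0.71 -0.58]
SHIFT [ 0.0012 -0.0042 -0.0046] TURN -0.3
t 2.8 pos [0.5294 0.072  0.0779] az -4.2 tilt 0.04 gap 84.9 F [0.8 0.3 1.1] q7 [ 0.08  0.61 -0.39  1.88  0.34  0.71 -0.58]
SHIFT [-0.0026 -0.0018 -0.0001] TURN -0.2
```

View pics/w2.png

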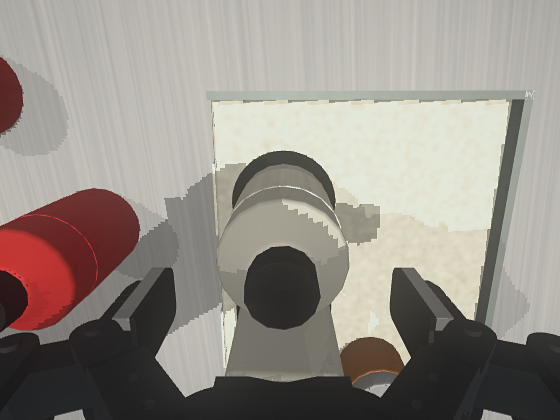

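View pics/s2.png

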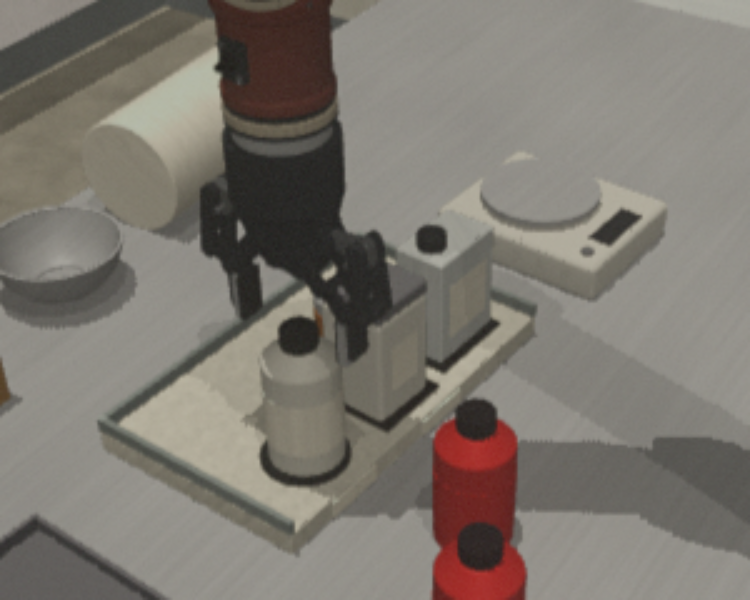

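```bash
python3 - <<'E'
from fit import *
for P in [(.527,.072,.078),(.4845,.072,.09),(.5695,.072,.09),(.527,.074,.138)]:
    q=pjd(D,P,k[D],dc[D])[0]; print(P,(q-[100,60])*2.5)
    q=pjd(S,P,k[S],dc[S])[0]; print('S',q)
E
```

```text
(0.527, 0.072, 0.078) [303.85356682 395.06820078]
S [319.91939286 216.1232208 ]
(0.4845, 0.072, 0.09) [352.08602307 402.37647753]
S [312.67225269 193.78777314]
(0.5695, 0.072, 0.09) [255.43604132 362.73889942]
S [328.82440098 232.9050533 ]
(0.527, 0.074, 0.138) [297.23551127 330.16884371]
S [324.22125016 198.14173652]
```

```bash
python3 - <<'E'
from rig import *
from fit import *
c=calibration("wrist"); o=observe()
CAL['w']=c;k['w']=-.035;dc['w']=np.zeros(6)
print(c['position'],o['position'])
for P in [(.527,.074,.138),(.527,.074,.111),(.527,.072,.078),(.4845,.072,.09),(.5695,.072,.09)]: print(P,pjd('w',P,k['w'],dc['w']))
im=read_camera("scene"); cv2.imwrite("pics/s3.png",cv2.resize(im[60:340,170:400],None,fx=2.5,fy=2.5)[:,:,::-1])
im=read_camera("side"); cv2.imwrite("pics/s4.png",cv2.resize(im[60:300,100:400],None,fx=2.5,fy=2.5)[:,:,::-1])
E
```

```text
[0.53531988 0.14249662 0.25875395] [0.5294216  0.07199026 0.07789623]
(0.527, 0.074, 0.138) [[273.78238552 294.70672428]]
(0.527, 0.074, 0.111) [[275.16254814 263.68777365]]
(0.527, 0.072, 0.078) [[276.64848388 240.55576911]]
(0.4845, 0.072, 0.09) [[191.98583556 255.10831301]]
(0.5695, 0.072, 0.09) [[361.48540652 243.41154226]]
```

View pics/s3.png

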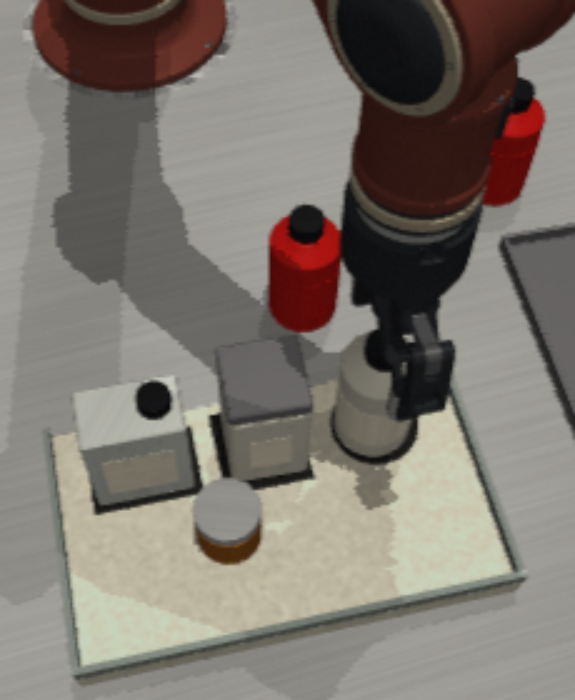

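View pics/s4.png

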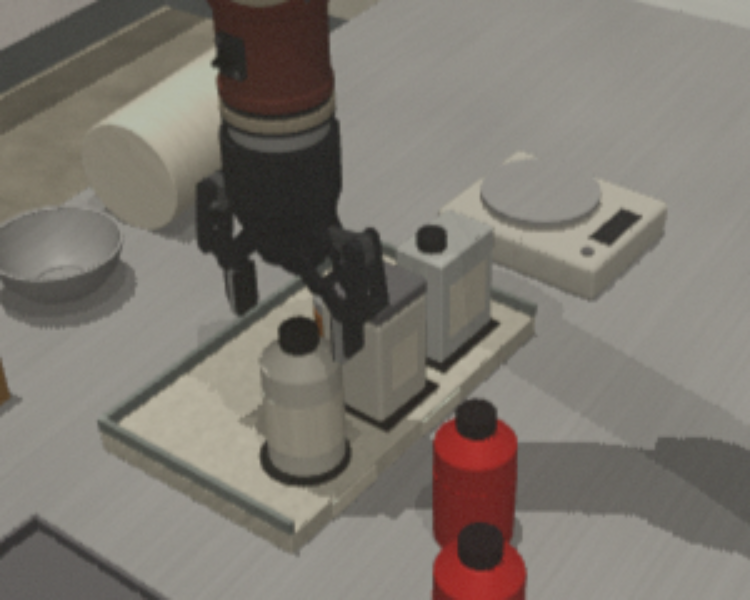

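```bash
python3 - <<'E'
from fit import *
def tri(ps,pd):
    f=lambda P:np.concatenate([pjd(S,P,k[S],dc[S])[0]-ps,pjd(D,P,k[D],dc[D])[0]-pd])
    s=least_squares(f,[.55,.07,.1]); return s.x,s.fun
print(tri((338,226),(196,183)))
print(tri((338,226),(200,185)))
print(tri((330,223),(196,182)))
E
```

```text
(array([0.5807761 , 0.07525097, 0.13636743]), array([-1.78165424, -0.89399751, -2.10528111,  0.50857972]))
(array([0.57671174, 0.0746827 , 0.13221024]), array([-3.3080787 , -1.66929754, -3.88247542,  0.95313768]))
(array([0.57705383, 0.06839594, 0.13789326]), array([ 1.58306397,  0.80678449,  1.87677483, -0.47339523]))
```

{"op": "step_arm", "data": {
  "moves": [
    [[0,0,-0.12],0,0.0854],
    [[0,0,-0.12],0,0.0854],
    [[0,0,-0.12],0,0.0854],
    [[0,0,-0.12],0,0.0],
    [[0,0,-0.12],0,0.0],
    [[0,0,-0.12],0,0.0],
    [[0,0,-0.12],0,0.0],
    [[0,0,-0.12],0,0.0],
    [[0,0,-0.12],0,0.0],
    [[0,0,-0.12],0,0.0]
  ]
}}

```text
t: 3.73
position: [0.5284, 0.0734, 0.197]
ee_rot: [3.139, -0.112, -0.003]
contact_force: [-0.6, -0.1, 0.2]
finger_gap: 0.008
```

```bash
python3 go.py 0.527 0.074 0.078 -4; python3 - <<'E'
from rig import *
from fit import *
ims=[]
for n in ("wrist","side","scene"): ims.append(read_camera(n)[:,:,::-1])
cv2.imwrite("pics/w5.png",ims[0])
o=observe(); print(o['position'],o['finger_gap'])
P=o['position']
for c,im,n in ((D,ims[1],'s5'),(S,ims[2],'s6')):
    q=pjd(c,P,k[c],dc[c])[0]; print(c,q)
    u,v=int(q[0]),int(q[1]); u0=max(0,u-70);v0=max(0,v-90); cr=im[v0:v0+130,u0:u0+140]; print(u0,v0)
    cv2.imwrite(f"pics/{n}.png",cv2.resize(cr,None,fx=4,fy=4,interpolation=cv2.INTER_CUBIC))
E
```

```text
t 3.73 pos [0.5284 0.0734 0.197 ] az -4.1 tilt 0.11 gap 0.6 F [-0.6 -0.1  0.2] q7 [ 0.14  0.46 -0.47  1.74  0.24  0.99 -0.49]
SHIFT [-0.0013 -0.0005  0.119 ] TURN -0.1
[0.52873656 0.07350461 0.19746141] 0.0017794549279352514
side [216.0930934  163.08805769]
146 73
scene [328.06989512 178.68523476]
258 88
```

View pics/w5.png

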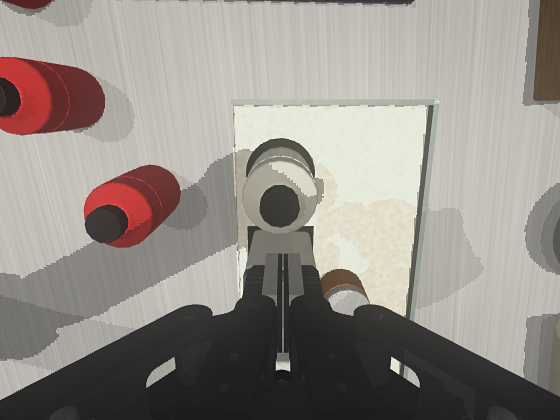

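View pics/s5.png

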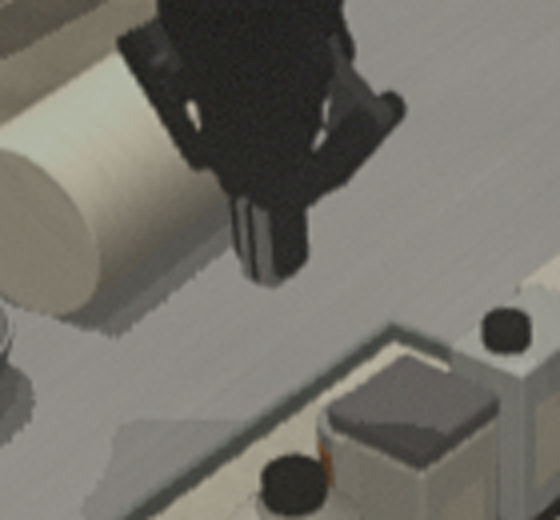

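View pics/s6.png

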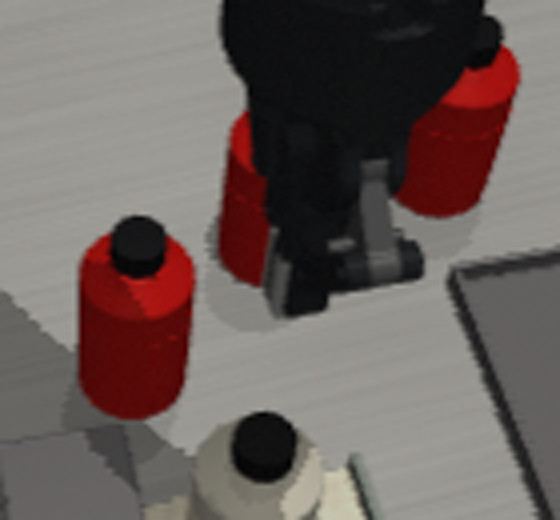

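```bash
python3 - <<'E'
from fit import *
def tri(ps,pd):
    f=lambda P:np.concatenate([pjd(S,P,k[S],dc[S])[0]-ps,pjd(D,P,k[D],dc[D])[0]-pd])
    s=least_squares(f,[.55,.07,.1]); return s.x,s.fun
print(tri((330,165),(213.5,142)))
print(tri((333,165),(213.5,142)))
from rig import *
c=calibration('wrist'); CAL['w']=c; k['w']=-.035; dc['w']=np.zeros(6)
for z in (.197,.21,.22,.23,.24): print(z,pjd('w',(.5285,.0735,z),k['w'],dc['w']))
E
```

```text
(array([0.53164446, 0.07147424, 0.23669434]), array([ 0.31223365,  0.17463914,  0.37422839, -0.1199953 ]))
(array([0.53194297, 0.07436898, 0.23737451]), array([-0.72614031, -0.40416613, -0.86843326,  0.27530419]))
0.197 [[280.79704529 240.00551984]]
0.21 [[280.66745439 249.52569504]]
0.22 [[280.55506709 257.78563742]]
0.23 [[280.4295128  267.01726264]]
0.24 [[280.28835452 277.40122882]]
```

{"op": "step_arm", "data": {
  "moves": [
    [[-0.003,0,0],0,0.0854],
    [[-0.003,0,0],0,0.0854],
    [[-0.003,0,0],0,0.0854],
    [[-0.003,0,0],0,0.0854],
    [[-0.003,0,0],0,0.0854],
    [[-0.003,0,0.14],0,0.0854],
    [[-0.003,0,0.14],0,0.0854],
    [[-0.003,0,0.14],0,0.0854],
    [[-0.003,0,0.14],0,0.0854],
    [[-0.003,0,0.14],0,0.0854]
  ]
}}

```text
t: 4.72
position: [0.5225, 0.0728, 0.0539]
ee_rot: [3.138, -0.112, -0.014]
contact_force: [-0.0, -0.4, 0.5]
finger_gap: 1.0
```

```bash
python3 - <<'E'
from rig import *
from fit import *
ims=[]
for n in ("scene","side"): ims.append(read_camera(n)[:,:,::-1])
o=observe(); print(o['position'],o['finger_gap'],o['contact_force'])
cv2.imwrite("pics/s7.png",np.hstack([cv2.resize(ims[0][150:290,250:400],None,fx=2.6,fy=2.6),cv2.resize(ims[1][120:260,150:300],None,fx=2.6,fy=2.6)]))
E
```

```text
[0.52635601 0.07400728 0.05809303] 1.0002965782602529 [-0.32739635  0.17765652  0.80902865]
```

View pics/s7.png

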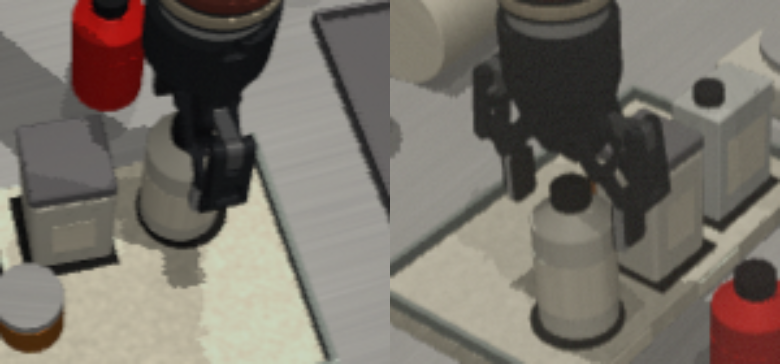

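{"op": "step_arm", "data": {
  "moves": [
    [[0,0,0.013],0,0.0854],
    [[0,0,0.026],0,0.0854],
    [[0,0,0.026],0,0.05],
    [[0,0,0.026],0,0.05],
    [[0,0,0.026],0,0.05],
    [[0,0,0.026],0,0.05],
    [[0,0,0.026],0,0.05],
    [[0,0,0.026],0,0.05]
  ],
  "squeeze": 40
}}

```text
t: 5.48
position: [0.527, 0.0741, 0.0339]
ee_rot: [-3.139, 0.112, -0.005]
contact_force: [-2.4, 0.5, 6.6]
finger_gap: 0.667
```

```bash
python3 - <<'E'
from rig import *
from fit import *
ims=[]
for n in ("scene","side"): ims.append(read_camera(n)[:,:,::-1])
o=observe(); print(o['position'],o['finger_gap']*85.4,o['contact_force'])
cv2.imwrite("pics/s8.png",np.hstack([cv2.resize(ims[0][150:290,250:400],None,fx=2.6,fy=2.6),cv2.resize(ims[1][120:260,150:300],None,fx=2.6,fy=2.6)]))
E
```

```text
[0.52698677 0.07412767 0.03386861] 57.148600406319545 [-2.31653931 -1.00435572  6.12567763]
```

View pics/s8.png

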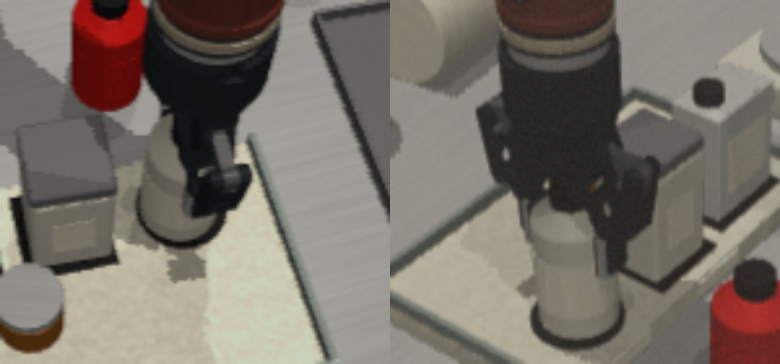

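```bash
python3 go.py .6173 .3024 .15 -5; python3 - <<'E'
from fit import *
for p in [(103,216),(18,287)]: print(bpd(D,*p,0))
E
```

```text
t 5.58 pos [0.527  0.0741 0.0339] az -4.1 tilt 0.18 gap 57.1 F [-2.3 -1.   6.1] q7 [ 0.05  0.67 -0.36  1.92  0.39  0.61 -0.63]
SHIFT [ 0.0741 -0.2342 -0.1157] TURN 0.9
[0.79458711 0.12036072]
[0.77936485 0.34111705]
```

{"op": "step_arm", "data": {
  "moves": [
    [[0,0,-0.015],0,0.05],
    [[0,0,-0.05],0,0.05],
    [[0,0,-0.09],0,0.05],
    [[0.005,-0.015,-0.116],0,0.05],
    [[0.015,-0.047,-0.116],0,0.05],
    [[0.028,-0.087,-0.116],0,0.05],
    [[0.04,-0.126,-0.116],0,0.05],
    [[0.052,-0.165,-0.116],0,0.05],
    [[0.064,-0.203,-0.116],0,0.05],
    [[0.074,-0.234,-0.116],0,0.05]
  ]
}}

```text
t: 6.42
position: [0.6163, 0.3053, 0.1479]
ee_rot: [-3.138, 0.109, 0.0]
contact_force: [0.0, 0.9, -1.6]
finger_gap: 0.666
```

{"op": "step_arm", "data": {
  "moves": [
    [[0,0,0],0,0.05],
    [[0,0,0],0,0.05],
    [[0,0,0],0,0.05]
  ]
}}

```text
t: 6.67
position: [0.6161, 0.3006, 0.1472]
ee_rot: [3.137, -0.112, -0.001]
contact_force: [0.1, -0.6, -2.7]
finger_gap: 0.661
```

```bash
python3 go.py .6173 .3024 .017 -5;python3 - <<'E'
from rig import *
from fit import *
ims=[]
for n in ("scene","side"): ims.append(read_camera(n)[:,:,::-1])
cv2.imwrite("pics/s9.png",np.hstack([cv2.resize(ims[0][110:310,300:500],None,fx=2,fy=2),cv2.resize(ims[1][200:400,30:230],None,fx=2,fy=2)]))
E
```

```text
t 6.67 pos [0.6161 0.3006 0.1472] az -4.1 tilt 0.13 gap 56.5 F [ 0.1 -0.6 -2.7] q7 [-0.27  0.74 -0.41  1.35  0.31  1.11 -0.8 ]
SHIFT [ 0.0012 -0.0021  0.1302] TURN 0.9
```

View pics/s9.png

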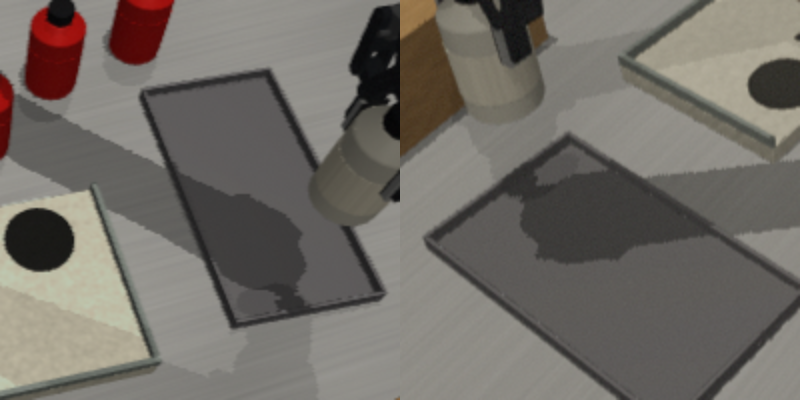

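{"op": "step_arm", "data": {
  "moves": [
    [[0.001,-0.002,0.03],0,0.05],
    [[0.001,-0.002,0.07],0,0.05],
    [[0.001,-0.002,0.1],0,0.05],
    [[0.001,-0.002,0.115],0,0.05],
    [[0.001,-0.002,0.124],0,0.05],
    [[0.001,-0.002,0.13],0,0.05],
    [[0.001,-0.002,0.13],0,0.05]
  ]
}}

```text
t: 7.35
position: [0.6178, 0.3027, 0.0176]
ee_rot: [3.139, -0.114, -0.0]
contact_force: [0.1, -0.3, -2.5]
finger_gap: 0.663
```

```bash
python3 go.py .6173 .3024 .017 -5;python3 - <<'E'
from rig import *
from fit import *
ims=[]
for n in ("scene","side"): ims.append(read_camera(n)[:,:,::-1])
cv2.imwrite("pics/s10.png",np.hstack([cv2.resize(ims[0][110:310,300:500],None,fx=2,fy=2),cv2.resize(ims[1][200:400,30:230],None,fx=2,fy=2)]))
E
python3 go.py .6173 .3024 .017 -5
```

```text
t 7.35 pos [0.6178 0.3027 0.0176] az -4.2 tilt 0.03 gap 56.6 F [ 0.1 -0.3 -2.5] q7 [-0.29  0.88 -0.37  1.46  0.37  0.87 -0.85]
SHIFT [-0.0005  0.0003  0.0006] TURN 0.8
t 7.45 pos [0.6188 0.304  0.0196] az -4.1 tilt 0.18 gap 56.5 F [ 0.5  0.3 -3.2] q7 [-0.29  0.88 -0.37  1.46  0.37  0.87 -0.85]
SHIFT [-0.0014  0.0018  0.0026] TURN 0.9
```

View pics/s10.png

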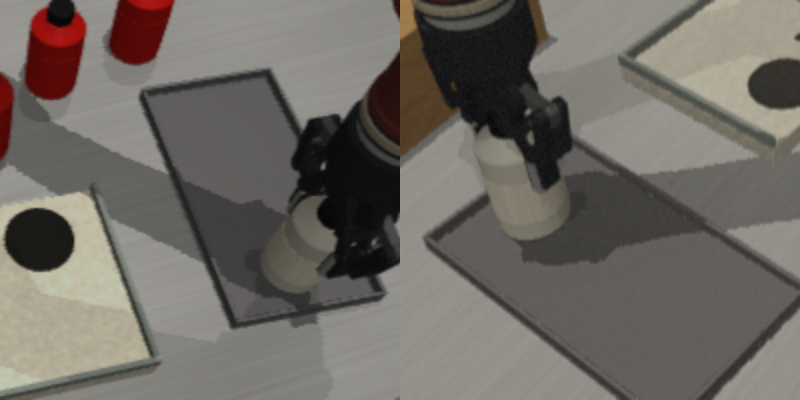

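```bash
python3 - <<'E'
from fit import *
for z in (.005,.02,.03):
    P=(.618,.303,z)
    q=pjd(S,P,k[S],dc[S])[0]; d=pjd(D,P,k[D],dc[D])[0]; print(z,(q-[300,110])*2,(d-[30,200])*2+[400,0])
E
```

```text
0.005 [286.53750498 267.37960055] [538.29787035 216.58324907]
0.02 [292.02859889 260.52237588] [534.64059126 204.63448217]
0.03 [295.78994281 255.82280032] [532.16068365 196.52483245]
```

{"op": "step_arm", "data": {
  "moves": [
    [[0,0,0.002],0,0.05],
    [[0,0,0.003],0,0.05],
    [[0,0,0.003],0,0.05]
  ]
}}

```text
t: 7.7
position: [0.6179, 0.304, 0.0156]
ee_rot: [-3.139, 0.112, -0.002]
contact_force: [0.1, -0.2, -3.2]
finger_gap: 0.669
```

{"op": "step_arm", "data": {
  "moves": [
    [[0,0,0.002],0,0.05],
    [[0,0,0.002],0,0.05],
    [[0,0,0.002],0,0.05]
  ]
}}

```text
t: 7.95
position: [0.6181, 0.3042, 0.015]
ee_rot: [-3.139, 0.113, -0.002]
contact_force: [-2.2, -0.7, 5.6]
finger_gap: 0.666
```

{"op": "step_arm", "data": {
  "moves": [
    [[0,0,0],0,0.066],
    [[0,0,0],0,0.08],
    [[0,0,0],0,0.0854],
    [[0,0,0],0,0.0854],
    [[0,0,0],0,0.0854],
    [[0,0,-0.03],0,0.0854],
    [[0,0,-0.17],0,0.0854],
    [[0,0,-0.17],0,0.0854],
    [[0,0,-0.17],0,0.0854],
    [[0,0,-0.17],0,0.0854]
  ]
}}

```text
t: 8.78
position: [0.6205, 0.3062, 0.1906]
ee_rot: [-3.132, 0.113, -0.016]
contact_force: [0.5, -0.1, 0.3]
finger_gap: 1.003
```

```bash
python3 go.py .519 -.011 .185 -5.8;python3 - <<'E'
from rig import *
from fit import *
ims=[]
for n in ("scene","side"): ims.append(read_camera(n)[:,:,::-1])
cv2.imwrite("pics/s11.png",np.hstack([cv2.resize(ims[0][110:310,300:500],None,fx=2,fy=2),cv2.resize(ims[1][200:400,30:230],None,fx=2,fy=2)]))
cv2.imwrite("pics/s11b.png",cv2.resize(ims[0][180:340,180:385],None,fx=3.9,fy=3.9,interpolation=cv2.INTER_CUBIC))
E
```

```text
t 8.78 pos [0.6205 0.3062 0.1906] az -4.1 tilt 0.71 gap 85.6 F [ 0.5 -0.1  0.3] q7 [-0.27  0.71 -0.43  1.29  0.3   1.19 -0.79]
SHIFT [-0.0784  0.3237  0.0024] TURN 1.7
```

View pics/s11.png

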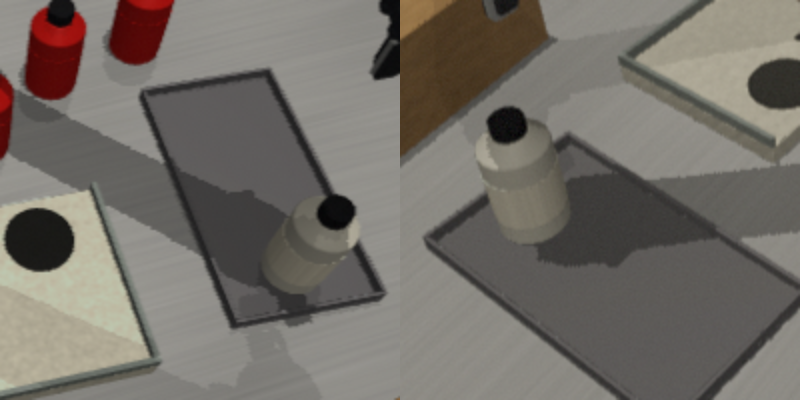

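View pics/s11b.png

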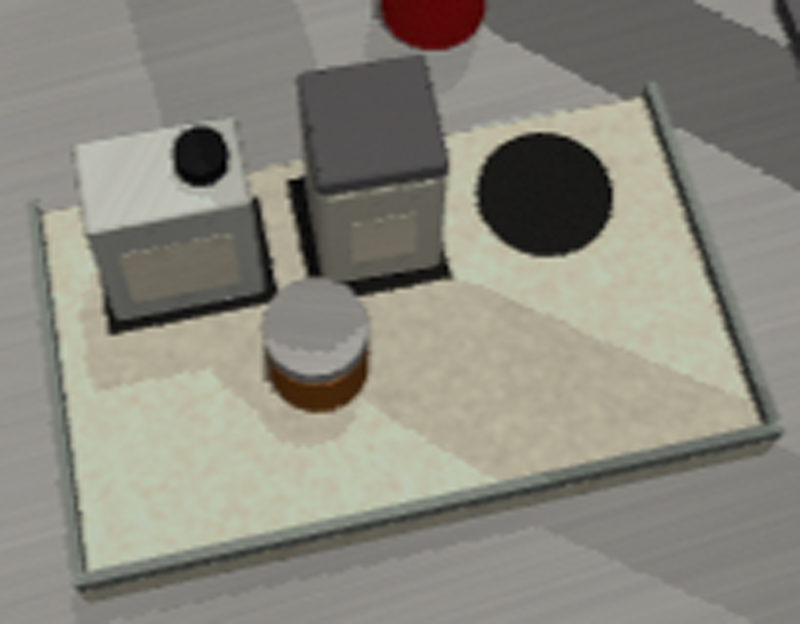

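{"op": "step_arm", "data": {
  "moves": [
    [[-0.009,0.035,0],1,0.0854],
    [[-0.078,0.323,0],1.7,0.0854],
    [[-0.078,0.323,0],1.7,0.0854],
    [[-0.078,0.323,0],1.7,0.0854],
    [[-0.078,0.323,0],1.7,0.0854],
    [[-0.078,0.323,0],1.7,0.0854],
    [[-0.078,0.323,0],1.7,0.0854],
    [[-0.078,0.323,0],1.7,0.0854],
    [[-0.078,0.323,0],1.7,0.0854],
    [[-0.078,0.323,0],1.7,0.0854]
  ]
}}

```text
t: 9.72
position: [0.5148, -0.0176, 0.1813]
ee_rot: [3.135, -0.171, -0.006]
contact_force: [-0.5, 0.9, -0.2]
finger_gap: 1.003
```

```bash
python3 - <<'E'
from rig import *
from fit import *
import json
np.set_printoptions(precision=4,suppress=True)
o=observe(); c=calibration("wrist"); im=read_camera("wrist"); cv2.imwrite("pics/w12.png",im[:,:,::-1])
print(o['position'],c['position'])
json.dump({a:(list(map(float,v)) if hasattr(v,'__len__') else float(v)) for a,v in c.items()},open('w12.json','w'))
print('round mat scene',[bpd(S,(u+.5)/3.9-.5+180,(v+.5)/3.9-.5+180,.023) for u,v in [(477,195),(613,193),(545,132),(548,256)]])
E
python3 go.py .519 -.011 .04 -5.8
```

```text
[ 0.5148 -0.0176  0.1813] [0.5238 0.053  0.3621]
round mat scene [array([0.517 , 0.0438]), array([0.5355, 0.109 ]), array([0.4926, 0.0885]), array([0.5589, 0.0662])]
t 9.77 pos [ 0.5157 -0.0141  0.1818] az -6.0 tilt 0.13 gap 85.5 F [ 0.4 -0.1  1.1] q7 [ 0.3   0.45 -0.45  1.81  0.24  0.93 -0.37]
SHIFT [ 0.0033 -0.0035  0.1418] TURN -0.2
```

View pics/w12.png

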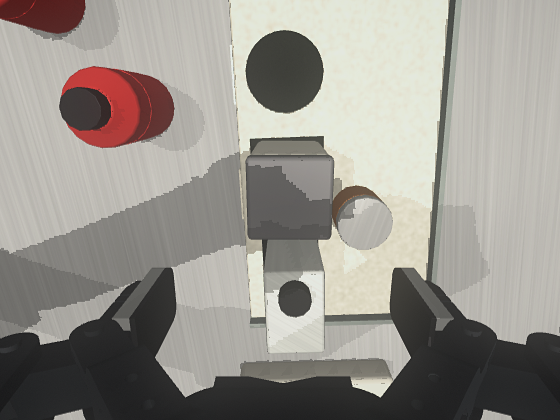

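```bash
python3 - <<'E'
from fit import *
import json
np.set_printoptions(precision=4,suppress=True)
CAL['w']=json.load(open('w12.json')); k['w']=-.035; dc['w']=np.zeros(6)
q=[bpd('w',u,v,.128) for u,v in [(247.5,155),(333,156),(331,239),(246,238)]]; print(np.mean(q,0),q)
print('mat round',np.mean([bpd('w',u,v,.023) for u,v in [(246,71),(324,71),(285,30),(285,113)]],0))
print('jar',bpd('w',366,221,.068))
q=[bpd('w',u,v,.118) for u,v in [(268,270),(325,270),(325,352),(268,352)]]; print('tin',np.mean(q,0),q)
P=.5*(np.array([.4845,0,0])+[.5,0,0])
E
```

```text
[ 0.5208 -0.0094] [array([0.497 , 0.0222]), array([0.5516, 0.0156]), array([ 0.5462, -0.0412]), array([ 0.4882, -0.0341])]
mat round [0.5276 0.0774]
jar [ 0.5827 -0.0522]
tin [ 0.5167 -0.1025] [array([ 0.4993, -0.0645]), array([ 0.541 , -0.0691]), array([ 0.5357, -0.1406]), array([ 0.4906, -0.1357])]
```

{"op": "step_arm", "data": {
  "moves": [
    [[0.0035,-0.004,0],-0.5,0.0854],
    [[0.0035,-0.004,0.04],-0.5,0.0854],
    [[0.0035,-0.004,0.08],-0.5,0.0854],
    [[0.0035,-0.004,0.115],-0.5,0.0854],
    [[0.0035,-0.004,0.135],-0.5,0.0854],
    [[0.0035,-0.004,0.146],-0.5,0.0854],
    [[0.0035,-0.004,0.146],-0.5,0.0854],
    [[0.0035,-0.004,0.146],-0.5,0.0854]
  ]
}}

```text
t: 10.43
position: [0.5209, -0.0065, 0.0363]
ee_rot: [-3.137, 0.139, 0.002]
contact_force: [0.5, -0.4, 0.2]
finger_gap: 0.998
```

```bash
python3 go.py .519 -.010 .036 -6.5; python3 - <<'E'
from rig import *
from fit import *
ims=[]
for n in ("scene","side"): ims.append(read_camera(n)[:,:,::-1])
cv2.imwrite("pics/s13.png",np.hstack([cv2.resize(ims[0][150:290,200:350],None,fx=2.6,fy=2.6),cv2.resize(ims[1][100:240,180:330],None,fx=2.6,fy=2.6)]))
E
```

```text
t 10.43 pos [ 0.5209 -0.0065  0.0363] az -5.1 tilt 0.11 gap 85.2 F [ 0.5 -0.4  0.2] q7 [ 0.2   0.66 -0.35  1.95  0.38  0.6  -0.49]
SHIFT [-0.0016  0.0037  0.0003] TURN 1.4
```

View pics/s13.png

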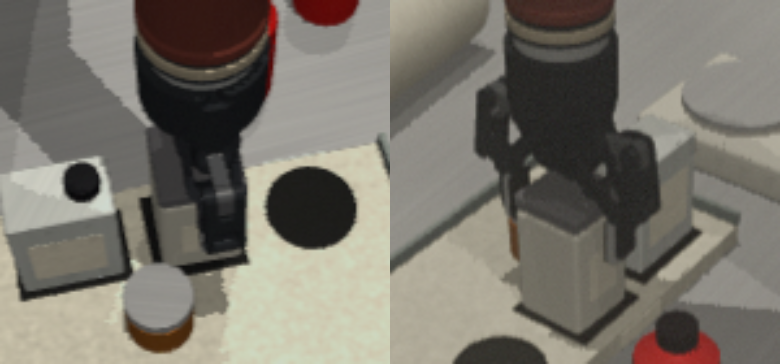

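{"op": "step_arm", "data": {
  "moves": [
    [[-0.001,0.003,0],1.4,0.0854],
    [[-0.001,0.003,0],1.4,0.0854],
    [[-0.001,0.003,0],1.4,0.05],
    [[-0.001,0.003,0],1.4,0.05],
    [[-0.001,0.003,0],1.4,0.05],
    [[-0.001,0.003,0],1.4,0.05],
    [[-0.001,0.003,0],1.4,0.05],
    [[-0.001,0.003,0],1.4,0.05]
  ]
}}

```text
t: 11.2
position: [0.5199, -0.0123, 0.0375]
ee_rot: [3.136, -0.184, 0.002]
contact_force: [-0.7, -0.8, 5.6]
finger_gap: 0.677
```

```bash
python3 go.py .434 .3196 .15 -6.5
```

```text
t 11.2 pos [ 0.5199 -0.0123  0.0375] az -6.7 tilt 0.07 gap 57.8 F [-0.7 -0.8  5.6] q7 [ 0.21  0.65 -0.34  1.95  0.38  0.59 -0.5 ]
SHIFT [-0.124  -0.3195 -0.1127] TURN -0.2
```

{"op": "step_arm", "data": {
  "moves": [
    [[0,0,-0.015],0,0.05],
    [[0,0,-0.05],0,0.05],
    [[0,0,-0.09],0,0.05],
    [[-0.006,-0.016,-0.113],0,0.05],
    [[-0.018,-0.048,-0.113],0,0.05],
    [[-0.031,-0.08,-0.113],0,0.05],
    [[-0.045,-0.117,-0.113],0,0.05],
    [[-0.059,-0.154,-0.113],0,0.05],
    [[-0.073,-0.191,-0.113],0,0.05],
    [[-0.087,-0.228,-0.113],0,0.05]
  ]
}}

```text
t: 12.03
position: [0.4579, 0.2255, 0.149]
ee_rot: [3.135, -0.184, -0.003]
contact_force: [1.2, 0.2, -2.4]
finger_gap: 0.677
```

```bash
python3 go.py .434 .3196 .15 -6.5
```

```text
t 12.03 pos [0.4579 0.2255 0.149 ] az -6.7 tilt 0.13 gap 57.8 F [ 1.2  0.2 -2.4] q7 [-0.2   0.49 -0.45  1.87  0.27  0.85 -0.9 ]
SHIFT [-0.0348 -0.0907 -0.001 ] TURN -0.2
```

{"op": "step_arm", "data": {
  "moves": [
    [[-0.014,-0.037,0],0,0.05],
    [[-0.026,-0.068,0],0,0.05],
    [[-0.035,-0.091,0],0,0.05],
    [[-0.035,-0.091,0.01],0,0.05],
    [[-0.035,-0.091,0.045],0,0.05],
    [[-0.035,-0.091,0.08],0,0.05],
    [[-0.035,-0.091,0.105],0,0.05],
    [[-0.035,-0.091,0.12],0,0.05],
    [[-0.035,-0.091,0.126],0,0.05],
    [[-0.035,-0.091,0.126],0,0.05]
  ]
}}

```text
t: 12.87
position: [0.434, 0.3176, 0.0219]
ee_rot: [3.133, -0.183, -0.006]
contact_force: [0.2, -0.2, -1.8]
finger_gap: 0.676
```

```bash
python3 - <<'E'
from rig import *
from fit import *
ims=[]
for n in ("scene","side"): ims.append(read_camera(n)[:,:,::-1])
cv2.imwrite("pics/s14.png",np.hstack([cv2.resize(ims[0][110:310,300:500],None,fx=2,fy=2),cv2.resize(ims[1][220:420,80:280],None,fx=2,fy=2)]))
E
python3 go.py .434 .3196 .0185 -6.5
```

```text
t 12.97 pos [0.4357 0.3192 0.0243] az -6.7 tilt 0.05 gap 57.4 F [ 0.4  0.2 -2.7] q7 [-0.45  0.7  -0.35  1.91  0.4   0.6  -1.17]
SHIFT [-0.0017 -0.0002  0.0058] TURN -0.2
```

View pics/s14.png

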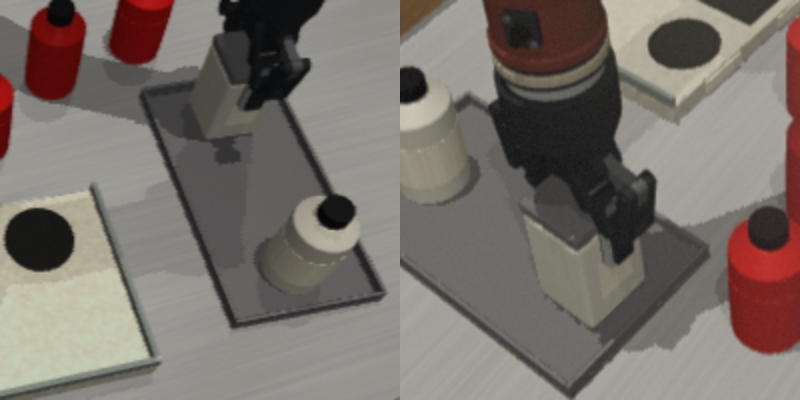

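Canister is over the near end of the tray (≈(230,130) in the left crop), bottle upright at the far end. Lowering to contact.

{"op": "step_arm", "data": {
  "moves": [
    [[0,0,0.003],0,0.05],
    [[0,0,0.005],0,0.05],
    [[0,0,0.005],0,0.05]
  ]
}}

```text
t: 13.22
position: [0.4357, 0.319, 0.0194]
ee_rot: [-3.136, 0.184, -0.001]
contact_force: [-0.1, -0.2, -3.0]
finger_gap: 0.676
```

{"op": "step_arm", "data": {
  "moves": [
    [[0,0,0.0015],0,0.05],
    [[0,0,0.0015],0,0.05]
  ]
}}

```text
t: 13.38
position: [0.4358, 0.3192, 0.0185]
ee_rot: [-3.136, 0.184, -0.002]
contact_force: [-0.4, -1.6, 3.9]
finger_gap: 0.675
```

{"op": "step_arm", "data": {
  "moves": [
    [[0,0,0],0,0.066],
    [[0,0,0],0,0.08],
    [[0,0,0],0,0.0854],
    [[0,0,0],0,0.0854],
    [[0,0,0],0,0.0854],
    [[0,0,-0.03],0,0.0854],
    [[0,0,-0.17],0,0.0854],
    [[0,0,-0.17],0,0.0854],
    [[0,0,-0.17],0,0.0854],
    [[0,0,-0.17],0,0.0854]
  ]
}}

```text
t: 14.22
position: [0.4375, 0.3216, 0.1935]
ee_rot: [-3.129, 0.183, -0.012]
contact_force: [0.9, 0.8, -0.3]
finger_gap: 1.0
```

```bash
python3 go.py .5145 -.103 .19 -4.5
```

```text
t 14.22 pos [0.4375 0.3216 0.1935] az -6.7 tilt 0.62 gap 85.4 F [ 0.9  0.8 -0.3] q7 [-0.36  0.48 -0.47  1.74  0.25  0.98 -1.04]
SHIFT [0.1259 0.4128 0.0012] TURN -2.2
```

{"op": "step_arm", "data": {
  "moves": [
    [[0.012,0.04,0],-2,0.0854],
    [[0.126,0.413,0],-2,0.0854],
    [[0.126,0.413,0],-2,0.0854],
    [[0.126,0.413,0],-2,0.0854],
    [[0.126,0.413,0],-2,0.0854],
    [[0.126,0.413,0],-2,0.0854],
    [[0.126,0.413,0],-2,0.0854],
    [[0.126,0.413,0],-2,0.0854],
    [[0.126,0.413,0],-2,0.0854],
    [[0.126,0.413,0],-2,0.0854]
  ]
}}

```text
t: 15.05
position: [0.5095, -0.0931, 0.1875]
ee_rot: [3.139, -0.129, 0.0]
contact_force: [1.8, -0.2, -0.2]
finger_gap: 0.997
```

{"op": "step_arm", "data": {
  "moves": [
    [[0.004,0.013,0],0,0.0854],
    [[0.004,0.013,0],0,0.0854],
    [[0.004,0.013,0],0,0.0854]
  ]
}}

```text
t: 15.3
position: [0.5123, -0.1046, 0.1871]
ee_rot: [-3.138, 0.132, 0.001]
contact_force: [0.3, 0.5, 0.7]
finger_gap: 1.001
```

```bash
python3 - <<'E'
from rig import *
from fit import *
import json
im=read_camera("scene")
cv2.imwrite("pics/s15.png",cv2.resize(im[110:310,300:500],None,fx=2.5,fy=2.5)[:,:,::-1])
c=calibration("wrist"); im=read_camera("wrist"); cv2.imwrite("pics/w15.png",im[:,:,::-1])
json.dump({a:(list(map(float,v)) if hasattr(v,'__len__') else float(v)) for a,v in c.items()},open('w15.json','w'))
E
python3 go.py .5145 -.103 .036 -4.5
```

```text
t 15.4 pos [ 0.5123 -0.102   0.1874] az -4.5 tilt 0.09 gap 85.4 F [-0.   0.2 -0.4] q7 [ 0.45  0.45 -0.43  1.79  0.22  0.95 -0.15]
SHIFT [0.0023 0.001  0.1514] TURN -0.0
```

View pics/w15.png

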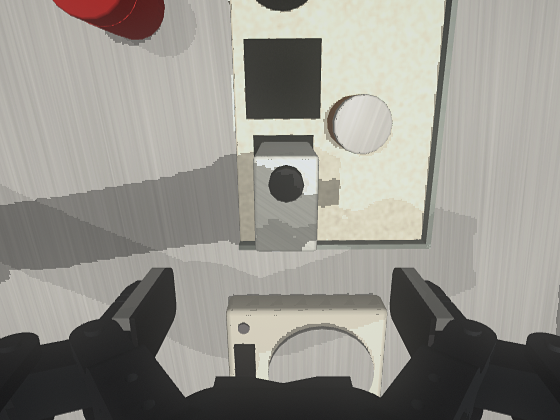

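View pics/s15.png

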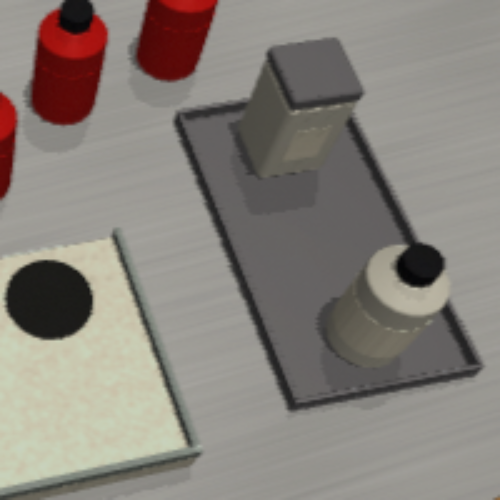

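```bash
python3 - <<'E'
from fit import *
import json
np.set_printoptions(precision=4,suppress=True)
CAL['w']=json.load(open('w15.json')); k['w']=-.035; dc['w']=np.zeros(6)
def quad(n,z,pts):
    q=[bpd('w',u,v,z) for u,v in pts]; print(n,np.mean(q,0),'yaw',[np.degrees(np.arctan2(*(b-a)[::-1])).round(1) for a,b in ((q[0],q[1]),(q[3],q[2]))],[np.degrees(np.arctan2(*(a-b)[::-1])).round(1)-90 for a,b in ((q[0],q[3]),(q[1],q[2]))],[np.linalg.norm(q[i]-q[i-1]).round(4) for i in range(4)])
quad('sqmat',.023,[(244,39),(321,38),(321.5,118),(245.5,119.5)])
quad('tin',.118,[(254,155),(318.5,156),(316.5,250),(255,250)])
print('jar',[bpd('w',u,v,.068) for u,v in [(331,124),(393,124),(362,94),(362,154)]])
print('pan',[bpd('w',u,v,.048) for u,v in [(268,372),(375,372),(322,324)]])
E
```

```text
sqmat [ 0.5207 -0.013 ] yaw [np.float64(-4.0), np.float64(-3.5)] [np.float64(-5.0), np.float64(-2.700000000000003)] [np.float64(0.069), np.float64(0.0674), np.float64(0.0685), np.float64(0.0702)]
tin [ 0.5154 -0.1028] yaw [np.float64(-5.5), np.float64(-4.6)] [np.float64(-5.299999999999997), np.float64(-4.299999999999997)] [np.float64(0.0703), np.float64(0.0443), np.float64(0.0696), np.float64(0.0455)]
jar [array([ 0.5562, -0.0526]), array([ 0.6062, -0.0565]), array([ 0.5818, -0.0312]), array([ 0.5806, -0.0788])]
pan [array([ 0.4811, -0.3046]), array([ 0.5943, -0.3143]), array([ 0.541 , -0.2505])]
```

{"op": "step_arm", "data": {
  "moves": [
    [[0.002,0.001,0],0.5,0.0854],
    [[0.002,0.001,0.04],0.5,0.0854],
    [[0.002,0.001,0.08],0.5,0.0854],
    [[0.002,0.001,0.12],0.5,0.0854],
    [[0.002,0.001,0.14],0.5,0.0854],
    [[0.002,0.001,0.151],0.5,0.0854],
    [[0.002,0.001,0.151],0.5,0.0854],
    [[0.002,0.001,0.151],0.5,0.0854]
  ]
}}

```text
t: 16.07
position: [0.5146, -0.1039, 0.0363]
ee_rot: [-3.138, 0.139, 0.001]
contact_force: [0.8, -0.9, 0.6]
finger_gap: 0.999
```

```bash
python3 go.py .5145 -.103 .036 -5; python3 - <<'E'
from rig import *
from fit import *
ims=[]
for n in ("scene","side"): ims.append(read_camera(n)[:,:,::-1])
cv2.imwrite("pics/s16.png",np.hstack([cv2.resize(ims[0][150:290,170:320],None,fx=2.6,fy=2.6),cv2.resize(ims[1][80:220,200:350],None,fx=2.6,fy=2.6)]))
E
python3 go.py .5145 -.103 .036 -5
```

```text
t 16.07 pos [ 0.5146 -0.1039  0.0363] az -5.1 tilt 0.06 gap 85.4 F [ 0.8 -0.9  0.6] q7 [ 0.37  0.66 -0.33  1.94  0.36  0.6  -0.28]
SHIFT [-0.0002 -0.0009  0.0003] TURN -0.1
t 16.17 pos [ 0.5157 -0.1047  0.0376] az -5.1 tilt 0.15 gap 85.1 F [-0.3 -0.6 -0.5] q7 [ 0.37  0.66 -0.33  1.94  0.36  0.6  -0.28]
SHIFT [-0.0014 -0.0016  0.0016] TURN -0.1
```

View pics/s16.png

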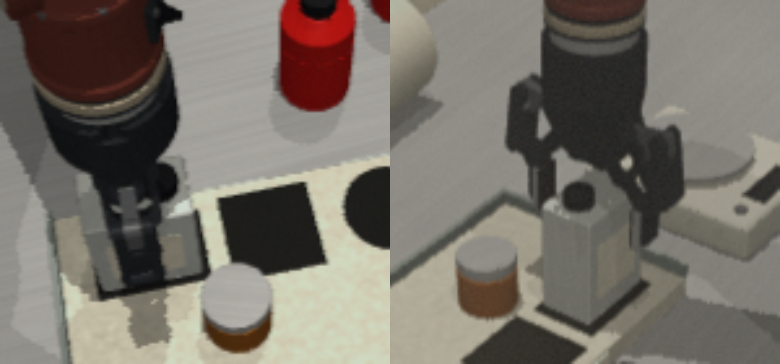

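{"op": "step_arm", "data": {
  "moves": [
    [[0,0,0],0,0.038],
    [[0,0,0],0,0.038],
    [[0,0,0],0,0.038],
    [[0,0,0],0,0.038],
    [[0,0,0],0,0.038],
    [[0,0,0],0,0.038],
    [[0,0,0],0,0.038]
  ]
}}

```text
t: 16.75
position: [0.5148, -0.1057, 0.0372]
ee_rot: [3.138, -0.143, 0.002]
contact_force: [-0.8, 0.4, 5.6]
finger_gap: 0.526
```

```bash
python3 go.py .5245 .3109 .15 -5
```

```text
t 16.75 pos [ 0.5148 -0.1057  0.0372] az -5.2 tilt 0.06 gap 45.0 F [-0.8  0.4  5.6] q7 [ 0.38  0.66 -0.33  1.94  0.36  0.6  -0.28]
SHIFT [-0.028  -0.4157 -0.1129] TURN -0.2
```

{"op": "step_arm", "data": {
  "moves": [
    [[0,0,-0.015],0,0.038],
    [[0,0,-0.05],0,0.038],
    [[0,0,-0.09],0,0.038],
    [[-0.001,-0.02,-0.115],0,0.038],
    [[-0.004,-0.055,-0.115],0,0.038],
    [[-0.006,-0.095,-0.115],0,0.038],
    [[-0.009,-0.135,-0.115],0,0.038],
    [[-0.012,-0.175,-0.115],0,0.038],
    [[-0.015,-0.215,-0.115],0,0.038],
    [[-0.017,-0.255,-0.115],0,0.038]
  ]
}}

```text
t: 17.58
position: [0.5194, 0.1513, 0.1507]
ee_rot: [3.137, -0.143, -0.003]
contact_force: [0.5, -1.0, -3.2]
finger_gap: 0.531
```

{"op": "step_arm", "data": {
  "moves": [
    [[-0.003,-0.04,0],0,0.038],
    [[-0.006,-0.08,0],0,0.038],
    [[-0.009,-0.12,0],0,0.038],
    [[-0.011,-0.15,0],0,0.038],
    [[-0.011,-0.16,0],0,0.038],
    [[-0.011,-0.16,0],0,0.038],
    [[-0.011,-0.16,0],0,0.038]
  ]
}}

```text
t: 18.17
position: [0.5235, 0.3094, 0.1503]
ee_rot: [3.136, -0.141, -0.003]
contact_force: [0.1, -0.9, -3.3]
finger_gap: 0.537
```

```bash
python3 go.py .5245 .3109 .022 -5.2
```

```text
t 18.17 pos [0.5235 0.3094 0.1503] az -5.2 tilt 0.17 gap 45.8 F [ 0.1 -0.9 -3.3] q7 [-0.33  0.62 -0.4   1.6   0.28  0.99 -0.91]
SHIFT [ 0.0011 -0.0019  0.1283] TURN 0.0
```

{"op": "step_arm", "data": {
  "moves": [
    [[0,-0.001,0.03],0,0.038],
    [[0,-0.001,0.07],0,0.038],
    [[0,-0.001,0.1],0,0.038],
    [[0,-0.001,0.118],0,0.038],
    [[0,-0.001,0.127],0,0.038],
    [[0,-0.001,0.13],0,0.038],
    [[0,-0.001,0.13],0,0.038],
    [[0,-0.001,0.13],0,0.038]
  ]
}}

```text
t: 18.83
position: [0.5256, 0.3113, 0.0228]
ee_rot: [-3.137, 0.144, -0.004]
contact_force: [0.5, 0.6, -3.3]
finger_gap: 0.532
```

{"op": "step_arm", "data": {
  "moves": [
    [[0,0,0.001],0,0.038],
    [[0,0,0.0015],0,0.038],
    [[0,0,0.0015],0,0.038]
  ]
}}

```text
t: 19.08
position: [0.5248, 0.3116, 0.0209]
ee_rot: [-3.137, 0.143, -0.002]
contact_force: [-0.8, 0.3, -2.8]
finger_gap: 0.532
```

{"op": "step_arm", "data": {
  "moves": [
    [[0,0,0.001],0,0.038],
    [[0,0,0.002],0,0.038],
    [[0,0,0.002],0,0.038]
  ]
}}

```text
t: 19.33
position: [0.5245, 0.3116, 0.0184]
ee_rot: [-3.138, 0.142, -0.001]
contact_force: [-0.1, -0.1, -0.3]
finger_gap: 0.534
```

```bash
python3 - <<'E'
from rig import *
from fit import *
ims=[]
for n in ("scene","side"): ims.append(read_camera(n)[:,:,::-1])
cv2.imwrite("pics/s17.png",np.hstack([cv2.resize(ims[0][110:310,300:500],None,fx=2,fy=2),cv2.resize(ims[1][220:420,60:260],None,fx=2,fy=2)]))
E
python3 go.py .5245 .3109 .022 -5.2
```

```text
t 19.43 pos [0.5245 0.3116 0.0183] az -5.2 tilt 0.05 gap 45.8 F [-0.7 -1.   1.3] q7 [-0.37  0.78 -0.34  1.71  0.36  0.71 -0.98]
SHIFT [ 0.0001  0.0007 -0.0037] TURN 0.0
```

View pics/s17.png

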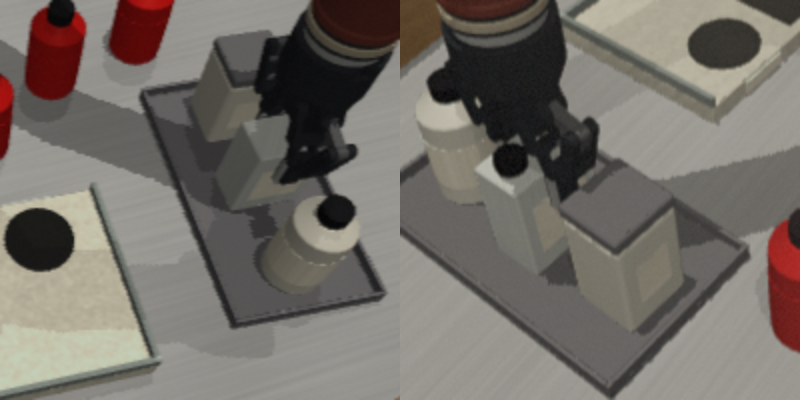

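{"op": "step_arm", "data": {
  "moves": [
    [[0,0,0],0,0.055],
    [[0,0,0],0,0.066],
    [[0,0,0],0,0.07],
    [[0,0,0],0,0.07],
    [[0,0,-0.03],0,0.07],
    [[0,0,-0.07],0,0.07],
    [[0,0,-0.17],0,0.07],
    [[0,0,-0.17],0,0.0854],
    [[0,0,-0.17],0,0.0854],
    [[0,0,-0.17],0,0.0854]
  ]
}}

```text
t: 20.27
position: [0.5267, 0.3139, 0.1939]
ee_rot: [-3.131, 0.142, -0.014]
contact_force: [-0.0, 1.1, 0.1]
finger_gap: 1.003
```

```bash
python3 - <<'E'
from rig import *
from fit import *
ims=[]
for n in ("scene","side"): ims.append(read_camera(n)[:,:,::-1])
cv2.imwrite("pics/s18.png",np.hstack([cv2.resize(ims[0][110:310,300:500],None,fx=2,fy=2),cv2.resize(ims[1][220:420,60:260],None,fx=2,fy=2)]))
E
python3 go.py .5805 -.0545 .19 -4
```

```text
t 20.37 pos [0.5241 0.3113 0.1883] az -5.2 tilt 0.05 gap 85.3 F [ 0.3 -1.  -1.1] q7 [-0.32  0.58 -0.42  1.55  0.26  1.07 -0.89]
SHIFT [ 0.0893  0.3592 -0.0018] TURN -1.2
```

View pics/s18.png

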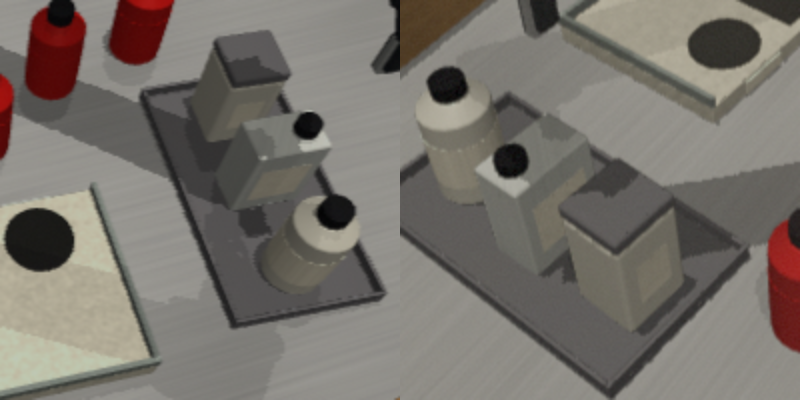

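{"op": "step_arm", "data": {
  "moves": [
    [[0.01,0.038,0],-1,0.0854],
    [[0.089,0.359,0],-1,0.0854],
    [[0.089,0.359,0],-1,0.0854],
    [[0.089,0.359,0],-1,0.0854],
    [[0.089,0.359,0],-1,0.0854],
    [[0.089,0.359,0],-1,0.0854],
    [[0.089,0.359,0],-1,0.0854],
    [[0.089,0.359,0],-1,0.0854],
    [[0.089,0.359,0],-1,0.0854],
    [[0.089,0.359,0],-1,0.0854]
  ]
}}

```text
t: 21.2
position: [0.5791, -0.0679, 0.1845]
ee_rot: [3.13, -0.141, -0.008]
contact_force: [-1.1, -1.6, -0.2]
finger_gap: 0.999
```

{"op": "step_arm", "data": {
  "moves": [
    [[0,0,0.03],0,0.0854],
    [[0,0,0.07],0,0.0854],
    [[0,0,0.11],0,0.0854],
    [[0,0,0.12],0,0.0854],
    [[0,0,0.12],0,0.0854],
    [[0,0,0.12],0,0.0854]
  ]
}}

```text
t: 21.7
position: [0.5803, -0.0538, 0.0676]
ee_rot: [-3.139, 0.114, 0.002]
contact_force: [0.7, 0.7, 0.4]
finger_gap: 1.003
```

```bash
python3 - <<'E'
from rig import *
from fit import *
import json
c=calibration("wrist"); im=read_camera("wrist"); cv2.imwrite("pics/w19.png",im[:,:,::-1])
json.dump({a:(list(map(float,v)) if hasattr(v,'__len__') else float(v)) for a,v in c.items()},open('w19.json','w'))
ims=[]
for n in ("scene","side"): ims.append(read_camera(n)[:,:,::-1])
cv2.imwrite("pics/s19.png",np.hstack([cv2.resize(ims[0][170:310,170:320],None,fx=2.6,fy=2.6),cv2.resize(ims[1][80:220,180:330],None,fx=2.6,fy=2.6)]))
E
python3 go.py .5805 -.0545 -.017 -4
```

```text
t 21.85 pos [ 0.5823 -0.054   0.0702] az -4.2 tilt 0.26 gap 85.5 F [ 0.4 -0.2  0.9] q7 [ 0.28  0.68 -0.36  1.75  0.33  0.77 -0.32]
SHIFT [-0.0021  0.0007  0.0871] TURN -0.2
```

View pics/w19.png

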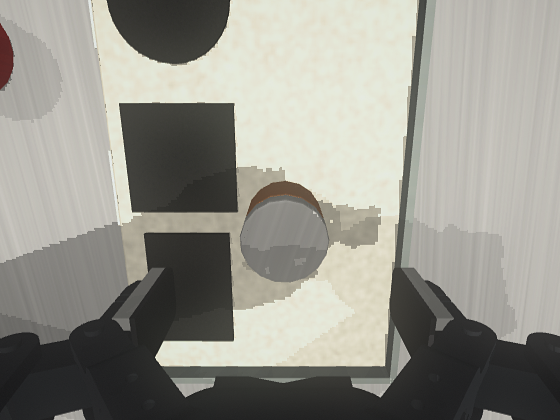

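View pics/s19.png

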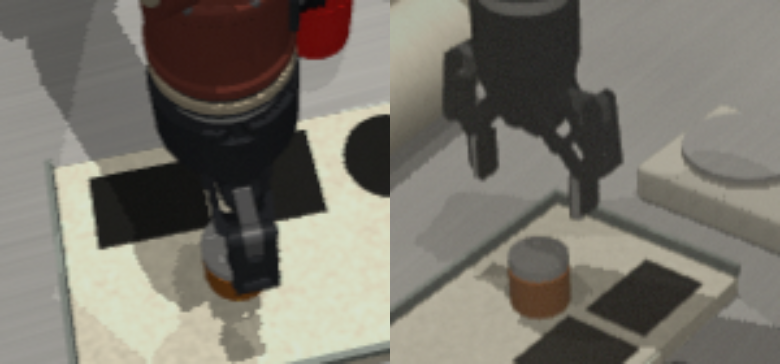

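```bash
python3 - <<'E'
from fit import *
import json
np.set_printoptions(precision=4,suppress=True)
CAL['w']=json.load(open('w19.json')); dc['w']=np.zeros(6)
for kk in (-.035,):
    k['w']=kk
    print('sq',np.mean([bpd('w',u,v,.023) for u,v in [(120,103),(235,103),(238,212),(131,212)]],0),[bpd('w',u,v,.023) for u,v in [(120,103),(235,103),(238,212),(131,212)]])
    print('obl',[bpd('w',u,v,.023) for u,v in [(145,233),(232,232.5),(234,341),(160,340)]])
    print('jar',[bpd('w',u,v,.068) for u,v in [(241,238),(328,238),(284,196),(284,282)]])
E
```

```text
sq [ 0.5204 -0.0131] [array([0.4887, 0.0236]), array([0.5577, 0.0181]), array([ 0.5523, -0.0496]), array([ 0.4827, -0.0446])]
obl [array([ 0.4893, -0.0596]), array([ 0.5469, -0.0634]), array([ 0.5388, -0.1467]), array([ 0.4851, -0.1423])]
jar [array([ 0.5591, -0.0508]), array([ 0.605 , -0.0542]), array([ 0.5835, -0.0296]), array([ 0.58  , -0.0782])]
```

{"op": "step_arm", "data": {
  "moves": [
    [[-0.001,0,0.03],0,0.0854],
    [[-0.001,0,0.055],0,0.0854],
    [[-0.001,0,0.068],0,0.0854],
    [[-0.001,0,0.068],0,0.0854],
    [[-0.001,0,0.068],0,0.0854]
  ]
}}

```text
t: 22.27
position: [0.5804, -0.0541, 0.0011]
ee_rot: [-3.139, 0.115, -0.003]
contact_force: [0.4, -0.1, 0.9]
finger_gap: 0.999
```

```bash
python3 - <<'E'
from rig import *
from fit import *
ims=[]
for n in ("scene","side"): ims.append(read_camera(n)[:,:,::-1])
cv2.imwrite("pics/s20.png",np.hstack([cv2.resize(ims[0][170:310,170:320],None,fx=2.6,fy=2.6),cv2.resize(ims[1][80:220,180:330],None,fx=2.6,fy=2.6)]))
E
python3 go.py .5815 -.0535 -.015 -4
```

```text
t 22.37 pos [ 0.5813 -0.054   0.002 ] az -4.2 tilt 0.25 gap 85.4 F [ 0.4 -0.1 -0.5] q7 [ 0.25  0.77 -0.31  1.8   0.38  0.63 -0.36]
SHIFT [ 0.0001 -0.0005  0.017 ] TURN -0.2
```

View pics/s20.png

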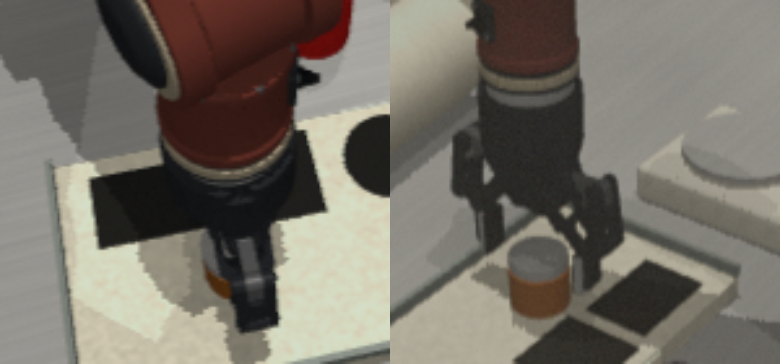

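{"op": "step_arm", "data": {
  "moves": [
    [[0,0,0.008],0,0.0854],
    [[0,0,0.014],0,0.0854],
    [[0,0,0.014],0,0.04],
    [[0,0,0.014],0,0.04],
    [[0,0,0.014],0,0.04],
    [[0,0,0.014],0,0.04],
    [[0,0,0.014],0,0.04],
    [[0,0,0.014],0,0.04],
    [[0,0,0.014],0,0.04]
  ],
  "squeeze": 35
}}

```text
t: 23.12
position: [0.5799, -0.0541, -0.0138]
ee_rot: [-3.139, 0.115, -0.002]
contact_force: [0.3, 1.2, 1.1]
finger_gap: 0.553
```

```bash
python3 go.py .5365 -.3145 .11 -4; python3 - <<'E'
from rig import *
from fit import *
ims=[]
for n in ("scene","side"): ims.append(read_camera(n)[:,:,::-1])
cv2.imwrite("pics/s21.png",np.hstack([cv2.resize(ims[0][170:310,170:320],None,fx=2.6,fy=2.6),cv2.resize(ims[1][80:220,180:330],None,fx=2.6,fy=2.6)]))
E
```

```text
t 23.12 pos [ 0.5799 -0.0541 -0.0138] az -4.2 tilt 0.06 gap 47.2 F [0.3 1.2 1.1] q7 [ 0.24  0.8  -0.3   1.8   0.39  0.6  -0.37]
SHIFT [-0.0241  0.2628 -0.1239] TURN -0.2
```

View pics/s21.png

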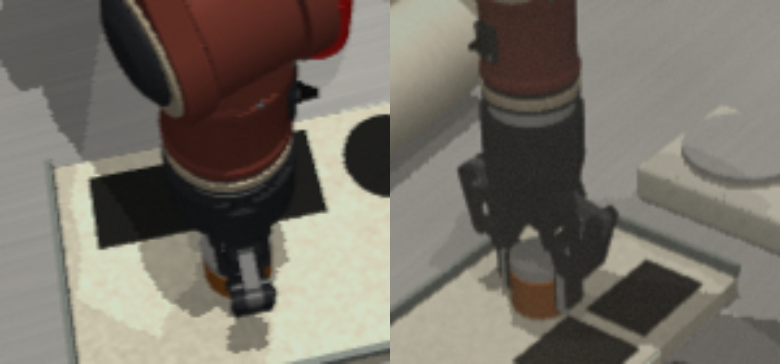

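{"op": "step_arm", "data": {
  "moves": [
    [[0,0,-0.015],0,0.04],
    [[0,0,-0.05],0,0.04],
    [[0,0,-0.085],0,0.04],
    [[-0.002,0.02,-0.1],0,0.04],
    [[-0.005,0.055,-0.1],0,0.04],
    [[-0.009,0.095,-0.1],0,0.04],
    [[-0.013,0.135,-0.1],0,0.04],
    [[-0.016,0.175,-0.1],0,0.04],
    [[-0.02,0.215,-0.1],0,0.04],
    [[-0.023,0.25,-0.1],0,0.04]
  ]
}}

```text
t: 24.05
position: [0.5358, -0.3051, 0.0851]
ee_rot: [3.139, -0.118, -0.004]
contact_force: [0.2, -0.5, -1.7]
finger_gap: 0.555
```

{"op": "step_arm", "data": {
  "moves": [
    [[-0.001,0.012,0],0,0.04],
    [[-0.001,0.013,0],0,0.04],
    [[-0.001,0.013,0],0,0.04],
    [[-0.001,0.013,0],0,0.04]
  ]
}}

```text
t: 24.38
position: [0.5367, -0.3116, 0.0856]
ee_rot: [-3.137, 0.11, 0.0]
contact_force: [-0.3, 0.8, -1.8]
finger_gap: 0.553
```

```bash
python3 - <<'E'
from rig import *
from fit import *
ims=[]
for n in ("scene","side"): ims.append(read_camera(n)[:,:,::-1])
cv2.imwrite("pics/s22.png",np.hstack([cv2.resize(ims[0][210:350,50:200],None,fx=2.6,fy=2.6),cv2.resize(ims[1][60:200,240:390],None,fx=2.6,fy=2.6)]))
E
python3 go.py .536 -.3148 .019 -4
```

```text
t 24.48 pos [ 0.5371 -0.3114  0.0859] az -3.9 tilt 0.12 gap 47.3 F [-0.3  0.2 -1. ] q7 [ 0.73  0.71 -0.4   1.62  0.33  0.87  0.13]
SHIFT [-0.0009  0.0036  0.0669] TURN 0.1
```

View pics/s22.png

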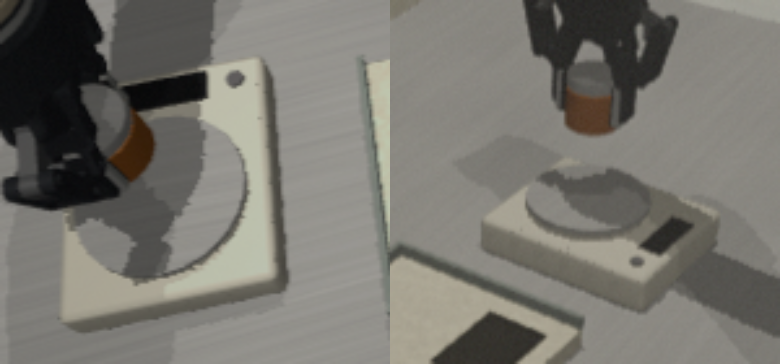

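{"op": "step_arm", "data": {
  "moves": [
    [[-0.001,0.003,0.015],0,0.04],
    [[-0.001,0.003,0.04],0,0.04],
    [[-0.001,0.003,0.06],0,0.04],
    [[-0.001,0.003,0.067],0,0.04],
    [[-0.001,0.003,0.067],0,0.04],
    [[-0.001,0.003,0.067],0,0.04]
  ]
}}

```text
t: 24.98
position: [0.5358, -0.3165, 0.0193]
ee_rot: [-3.139, 0.112, -0.001]
contact_force: [0.7, -0.4, 0.0]
finger_gap: 0.553
```

```bash
python3 - <<'E'
from rig import *
from fit import *
ims=[]
for n in ("scene","side"): ims.append(read_camera(n)[:,:,::-1])
cv2.imwrite("pics/s23.png",np.hstack([cv2.resize(ims[0][210:350,50:200],None,fx=2.6,fy=2.6),cv2.resize(ims[1][60:200,240:390],None,fx=2.6,fy=2.6)]))
E
python3 go.py .536 -.3148 .0142 -4
```

```text
t 25.08 pos [ 0.5365 -0.3175  0.0204] az -4.2 tilt 0.17 gap 47.2 F [-0.1  0.  -1.5] q7 [ 0.71  0.8  -0.36  1.67  0.38  0.74  0.1 ]
SHIFT [-0.0007 -0.0026  0.0062] TURN -0.2
```

View pics/s23.png

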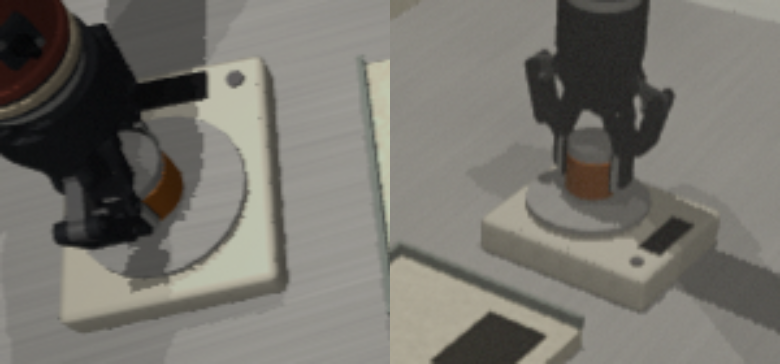

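{"op": "step_arm", "data": {
  "moves": [
    [[-0.0005,-0.0015,0.002],0,0.04],
    [[-0.0005,-0.0015,0.004],0,0.04],
    [[-0.0005,-0.0015,0.004],0,0.04]
  ]
}}

```text
t: 25.33
position: [0.5346, -0.316, 0.0151]
ee_rot: [3.139, -0.115, 0.0]
contact_force: [-0.7, -0.5, -1.7]
finger_gap: 0.551
```

{"op": "step_arm", "data": {
  "moves": [
    [[0,0,0.001],0,0.04],
    [[0,0,0.0015],0,0.04],
    [[0,0,0.0015],0,0.04]
  ]
}}

```text
t: 25.58
position: [0.5347, -0.3162, 0.0142]
ee_rot: [3.139, -0.115, 0.001]
contact_force: [-1.7, 0.3, 4.7]
finger_gap: 0.557
```

Contact at the predicted height. Check the position in the pictures before release.

```bash
python3 - <<'E'
from rig import *
from fit import *
ims=[]
for n in ("scene","side"): ims.append(read_camera(n)[:,:,::-1])
cv2.imwrite("pics/s24.png",np.hstack([cv2.resize(ims[0][220:320,60:170],None,fx=3.5,fy=3.5,interpolation=cv2.INTER_CUBIC),cv2.resize(ims[1][80:180,260:370],None,fx=3.5,fy=3.5,interpolation=cv2.INTER_CUBIC)]))
for P in [(.537,-.3143,.048),(.537,-.3143,.096)]:
    print(((pjd(S,P,k[S],dc[S])[0]-[60,220])*3.5).round(), ((pjd(D,P,k[D],dc[D])[0]-[260,80])*3.5+[385,0]).round())
E
```

```text
[182. 226.] [582. 196.]
[146. 191.] [586. 132.]
```

View pics/s24.png

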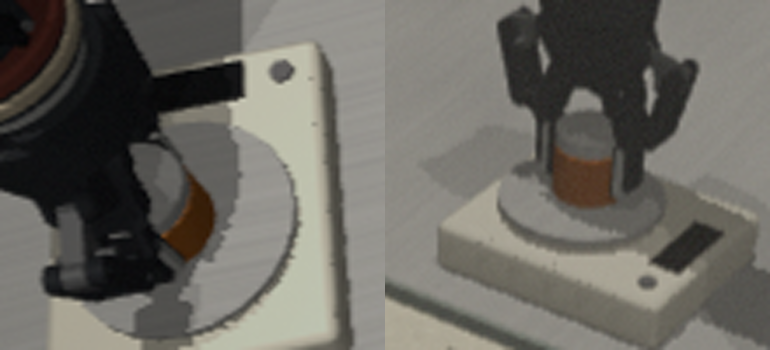

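{"op": "step_arm", "data": {
  "moves": [
    [[0,0,0],0,0.056],
    [[0,0,0],0,0.07],
    [[0,0,0],0,0.08],
    [[0,0,0],0,0.0854],
    [[0,0,0],0,0.0854],
    [[0,0,-0.02],0,0.0854],
    [[0,0,-0.06],0,0.0854],
    [[0,0,-0.17],0,0.0854],
    [[0,0,-0.17],0,0.0854],
    [[0,0,-0.17],0,0.0854]
  ]
}}

```text
t: 26.52
position: [0.5364, -0.3166, 0.188]
ee_rot: [3.137, -0.115, 0.009]
contact_force: [0.4, -0.1, 0.3]
finger_gap: 0.999
```

```bash
python3 - <<'E'
from rig import *
from fit import *
import json
ims=[]
for n in ("scene","side"): ims.append(read_camera(n)[:,:,::-1])
c=calibration("wrist"); im=read_camera("wrist"); cv2.imwrite("pics/w25.png",im[:,:,::-1])
json.dump({a:(list(map(float,v)) if hasattr(v,'__len__') else float(v)) for a,v in c.items()},open('w25.json','w'))
cv2.imwrite("pics/s25.png",np.hstack([cv2.resize(ims[0][220:320,60:170],None,fx=3.5,fy=3.5,interpolation=cv2.INTER_CUBIC),cv2.resize(ims[1][80:180,260:370],None,fx=3.5,fy=3.5,interpolation=cv2.INTER_CUBIC)]))
cv2.imwrite("pics/s25f.png",ims[0])
cv2.imwrite("pics/s25g.png",ims[1])
E
python3 go.py .5245 .3116 .19 -5.2
```

```text
t 26.67 pos [ 0.5363 -0.3167  0.1863] az -4.2 tilt 0.36 gap 85.0 F [-0.9  0.5 -0.2] q7 [ 0.76  0.61 -0.44  1.52  0.28  1.08  0.18]
SHIFT [-0.0578 -0.6257 -0.0055] TURN 1.0
```

View pics/s25.png

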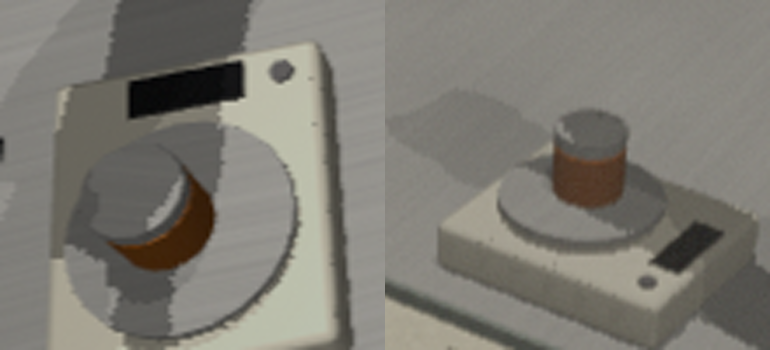

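View pics/w25.png

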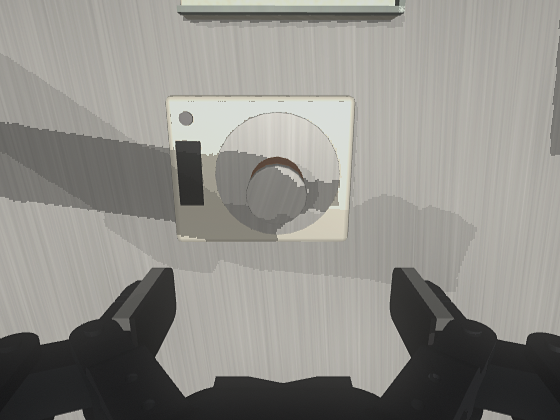

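View pics/s25f.png

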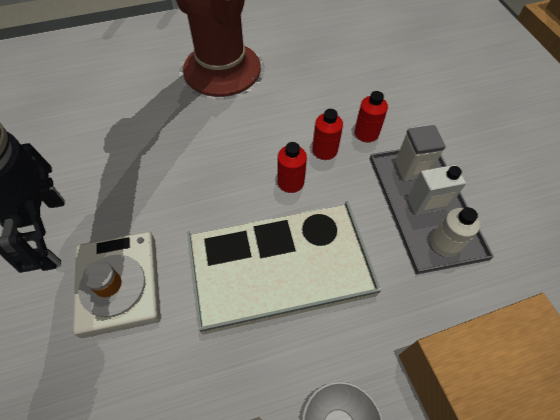

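```bash
python3 - <<'E'
from fit import *
import json
np.set_printoptions(precision=4,suppress=True)
CAL['w']=json.load(open('w25.json')); k['w']=-.035; dc['w']=np.zeros(6)
m=lambda pts,z:np.mean([bpd('w',u,v,z) for u,v in pts],0)
print('pan',m([(216,175),(340,175),(278,111),(278,235.5)],.048)); print('jar',m([(246,194),(307,194),(276.5,163.5),(276.5,224.5)],.096))
print('jar scene',bpd(S,137/3.5+60,192/3.5+220,.096),'side',bpd(D,(591-385)/3.5+260,132/3.5+80,.096))
def box(a):pass
print('bottle',bpd(S,467,215.5,.120)); 
print('tray things can lid',)
E
```

```text
pan [ 0.5373 -0.3111]
jar [ 0.5357 -0.316 ]
jar scene [ 0.5366 -0.3183] side [ 0.534  -0.3161]
bottle [0.6205 0.3018]
tray things can lid
```

{"op": "step_arm", "data": {
  "moves": [
    [[-0.004,-0.04,0],0.5,0.0854],
    [[-0.037,-0.4,-0.003],1,0.0854],
    [[-0.037,-0.4,-0.003],1,0.0854],
    [[-0.037,-0.4,-0.003],1,0.0854],
    [[-0.037,-0.4,-0.003],1,0.0854],
    [[-0.037,-0.4,-0.003],1,0.0854],
    [[-0.037,-0.4,-0.003],1,0.0854],
    [[-0.037,-0.4,-0.003],1,0.0854],
    [[-0.037,-0.4,-0.003],1,0.0854],
    [[-0.037,-0.4,-0.003],1,0.0854]
  ]
}}

```text
t: 27.5
position: [0.5249, 0.0904, 0.185]
ee_rot: [-3.137, 0.135, 0.005]
contact_force: [-0.2, 0.4, -0.1]
finger_gap: 1.0
```

```bash
python3 go.py .5245 .3116 .19 -5.2
```

```text
t 27.5 pos [0.5249 0.0904 0.185 ] az -4.9 tilt 0.22 gap 85.4 F [-0.2  0.4 -0.1] q7 [ 0.11  0.48 -0.48  1.76  0.26  0.96 -0.56]
SHIFT [-0.0194 -0.2204 -0.0045] TURN 0.3
```

{"op": "step_arm", "data": {
  "moves": [
    [[-0.02,-0.22,-0.004],0.3,0.0854],
    [[-0.02,-0.22,-0.004],0.3,0.0854],
    [[-0.02,-0.22,-0.004],0.3,0.0854],
    [[-0.02,-0.22,-0.004],0.3,0.0854],
    [[-0.02,-0.22,-0.004],0.3,0.0854],
    [[-0.02,-0.22,-0.004],0.3,0.0854],
    [[-0.02,-0.22,-0.004],0.3,0.0854],
    [[-0.02,-0.22,-0.004],0.3,0.0854]
  ]
}}

```text
t: 28.17
position: [0.5259, 0.3062, 0.1884]
ee_rot: [3.136, -0.147, -0.005]
contact_force: [0.3, -1.1, 0.4]
finger_gap: 0.998
```

```bash
python3 - <<'E'
from rig import *
from fit import *
import json
c=calibration("wrist"); im=read_camera("wrist"); cv2.imwrite("pics/w26.png",im[:,:,::-1])
json.dump({a:(list(map(float,v)) if hasattr(v,'__len__') else float(v)) for a,v in c.items()},open('w26.json','w'))
E
python3 go.py .5245 .3116 .02 -5.2
```

```text
t 28.22 pos [0.5267 0.3044 0.1887] az -5.5 tilt 0.23 gap 85.0 F [ 0.4 -0.3 -0.3] q7 [-0.28  0.59 -0.46  1.54  0.29  1.08 -0.91]
SHIFT [-0.0026 -0.0075  0.1687] TURN -0.3
```

View pics/w26.png

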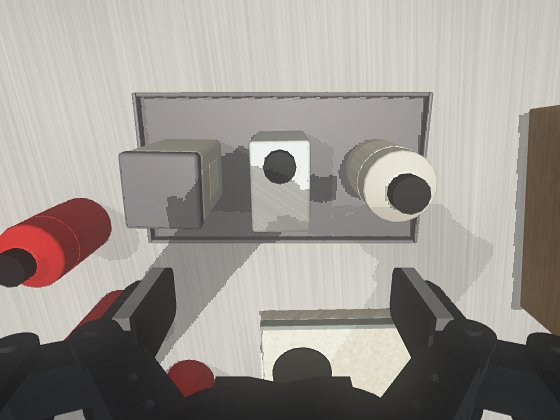

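```bash
cat >> fit.py <<'E'
def wq(js,z,pts):
    import json
    CAL['w']=json.load(open(js)); k['w']=-.035; dc['w']=np.zeros(6)
    q=[bpd('w',u,v,z) for u,v in pts]; y=[np.degrees(np.arctan2(*(b-a)[::-1])).round(1) for a,b in ((q[0],q[1]),(q[3],q[2]))]+[np.degrees(np.arctan2(*(a-b)[::-1])).round(1)-90 for a,b in ((q[0],q[3]),(q[1],q[2]))]
    print(np.mean(q,0).round(4),'yaw',np.array(y),np.mean(y).round(1))
E
python3 - <<'E'
from fit import *
wq('w26.json',.100,[(250,141),(310,140.5),(309.5,232),(251,232)])
wq('w26.json',.110,[(119,151.5),(200,153),(203.5,227.5),(126,226.5)])
wq('w26.json',.120,[(387,194),(410,171),(432,194),(410,216)])
E
```

```text
[0.5252 0.3139] yaw [-4.9 -5.4 -6.2 -4.5] -5.3
[0.439  0.3223] yaw [-6.6 -6.1 -7.2 -6.3] -6.6
[0.6167 0.3057] yaw [42.8 43.8 42.4 41.1] 42.5
```

{"op": "step_arm", "data": {
  "moves": [
    [[-0.0022,-0.0075,0],-0.2,0.062],
    [[-0.0022,-0.0075,0],-0.2,0.062],
    [[-0.0022,-0.0075,0],-0.2,0.062],
    [[-0.0022,-0.0075,0.03],-0.2,0.062],
    [[-0.0022,-0.0075,0.05],-0.2,0.062],
    [[-0.0022,-0.0075,0.05],-0.2,0.062]
  ]
}}

```text
t: 28.72
position: [0.5234, 0.3107, 0.1363]
ee_rot: [3.132, -0.147, -0.011]
contact_force: [-0.3, 0.4, -0.5]
finger_gap: 0.73
```

```bash
python3 go.py .5245 .3118 .0195 -5.2
```

```text
t 28.72 pos [0.5234 0.3107 0.1363] az -5.4 tilt 0.52 gap 62.3 F [-0.3  0.4 -0.5] q7 [-0.31  0.65 -0.44  1.6   0.32  0.97 -0.95]
SHIFT [ 0.0017 -0.002   0.1168] TURN -0.2
```

{"op": "step_arm", "data": {
  "moves": [
    [[0.001,-0.001,0.03],0,0.062],
    [[0.001,-0.001,0.06],0,0.062],
    [[0.001,-0.001,0.09],0,0.062],
    [[0.001,-0.001,0.108],0,0.062],
    [[0.001,-0.001,0.116],0,0.062],
    [[0.001,-0.001,0.116],0,0.062],
    [[0.001,-0.001,0.116],0,0.062]
  ]
}}

```text
t: 29.3
position: [0.5276, 0.3155, 0.0257]
ee_rot: [-3.137, 0.146, -0.003]
contact_force: [-0.3, 0.4, 0.6]
finger_gap: 0.727
```

```bash
python3 go.py .5245 .3118 .0195 -5.2;  python3 - <<'E'
from rig import *
from fit import *
ims=[]
for n in ("scene","side"): ims.append(read_camera(n)[:,:,::-1])
cv2.imwrite("pics/s27.png",np.hstack([cv2.resize(ims[0][110:310,300:500],None,fx=2,fy=2),cv2.resize(ims[1][220:420,60:260],None,fx=2,fy=2)]))
E
python3 go.py .5245 .3118 .0195 -5.2
```

```text
t 29.3 pos [0.5276 0.3155 0.0257] az -5.3 tilt 0.12 gap 62.1 F [-0.3  0.4  0.6] q7 [-0.35  0.78 -0.38  1.69  0.4   0.75 -1.02]
SHIFT [-0.0028  0.004   0.0062] TURN -0.1
t 29.4 pos [0.528  0.316  0.0265] az -5.3 tilt 0.24 gap 61.9 F [0.5 0.3 0.6] q7 [-0.35  0.78 -0.38  1.69  0.4   0.74 -1.02]
SHIFT [-0.0031  0.0046  0.007 ] TURN -0.1
```

View pics/s27.png

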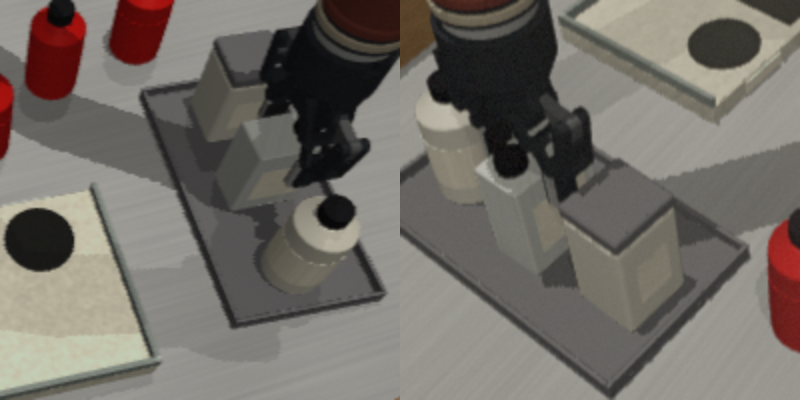

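{"op": "step_arm", "data": {
  "moves": [
    [[-0.003,0.004,0],0,0.062],
    [[-0.003,0.004,0.005],0,0.062],
    [[-0.003,0.004,0.005],0,0.062],
    [[-0.003,0.004,0.005],0,0.038],
    [[-0.003,0.004,0.005],0,0.038],
    [[-0.003,0.004,0.005],0,0.038],
    [[-0.003,0.004,0.005],0,0.038],
    [[-0.003,0.004,0.005],0,0.038],
    [[-0.003,0.004,0.005],0,0.038]
  ],
  "squeeze": 40
}}

```text
t: 30.15
position: [0.5236, 0.3113, 0.0198]
ee_rot: [-3.138, 0.145, -0.001]
contact_force: [0.9, -0.6, 4.4]
finger_gap: 0.538
```

```bash
python3 go.py .5136 -.1045 .165 -4
```

```text
t 30.15 pos [0.5236 0.3113 0.0198] az -5.3 tilt 0.04 gap 45.9 F [ 0.9 -0.6  4.4] q7 [-0.35  0.79 -0.38  1.71  0.41  0.73 -1.02]
SHIFT [ 0.0286  0.4149 -0.1453] TURN -1.3
```

{"op": "step_arm", "data": {
  "moves": [
    [[0,0,-0.015],0,0.038],
    [[0,0,-0.05],0,0.038],
    [[0,0,-0.09],0,0.038],
    [[0,0,-0.13],0,0.038],
    [[0.001,0.02,-0.145],0,0.038],
    [[0.004,0.055,-0.145],-1,0.038],
    [[0.007,0.095,-0.145],-1.3,0.038],
    [[0.009,0.135,-0.145],-1.3,0.038],
    [[0.012,0.175,-0.145],-1.3,0.038],
    [[0.015,0.215,-0.145],-1.3,0.038]
  ]
}}

```text
t: 30.98
position: [0.5167, 0.0938, 0.1632]
ee_rot: [3.139, -0.109, -0.004]
contact_force: [1.8, -0.0, -3.2]
finger_gap: 0.531
```

```bash
python3 go.py .5128 -.105 .165 -4
```

```text
t 30.98 pos [0.5167 0.0938 0.1632] az -4.0 tilt 0.16 gap 45.3 F [ 1.8 -0.  -3.2] q7 [ 0.11  0.5  -0.49  1.81  0.29  0.91 -0.58]
SHIFT [ 0.0098  0.1986 -0.0017] TURN 0.0
```

{"op": "step_arm", "data": {
  "moves": [
    [[0.002,0.04,0],0,0.038],
    [[0.004,0.08,0],0,0.038],
    [[0.006,0.12,0],0,0.038],
    [[0.008,0.16,0],0,0.038],
    [[0.01,0.187,0],0,0.038],
    [[0.01,0.197,0],0,0.038],
    [[0.01,0.197,0.01],0,0.038],
    [[0.01,0.197,0.04],0,0.038],
    [[0.01,0.197,0.06],0,0.038],
    [[0.01,0.197,0.06],0,0.038]
  ]
}}

```text
t: 31.82
position: [0.51, -0.0986, 0.0997]
ee_rot: [-3.137, 0.104, 0.017]
contact_force: [-0.8, -0.7, -3.9]
finger_gap: 0.532
```

{"op": "step_arm", "data": {
  "moves": [
    [[0,0,0],0,0.038],
    [[0,0,0],0,0.038]
  ]
}}

```text
t: 31.98
position: [0.5154, -0.0997, 0.1049]
ee_rot: [-3.139, 0.106, -0.002]
contact_force: [0.8, -1.0, -2.3]
finger_gap: 0.537
```

```bash
python3 go.py .5128 -.105 .041 -4
```

```text
t 31.98 pos [ 0.5154 -0.0997  0.1049] az -3.9 tilt 0.1 gap 45.8 F [ 0.8 -1.  -2.3] q7 [ 0.44  0.57 -0.44  1.88  0.34  0.76 -0.25]
SHIFT [-0.0023  0.0056  0.0639] TURN 0.1
```

{"op": "step_arm", "data": {
  "moves": [
    [[-0.002,0.0055,0.015],0,0.038],
    [[-0.002,0.0055,0.04],0,0.038],
    [[-0.002,0.0055,0.056],0,0.038],
    [[-0.002,0.0055,0.062],0,0.038],
    [[-0.002,0.0055,0.062],0,0.038],
    [[-0.002,0.0055,0.062],0,0.038],
    [[-0.002,0.0055,0.062],0,0.038]
  ]
}}

```text
t: 32.57
position: [0.5138, -0.1065, 0.0439]
ee_rot: [3.14, -0.109, 0.006]
contact_force: [-0.2, 0.3, -2.9]
finger_gap: 0.531
```

```bash
python3 go.py .5128 -.105 .038 -4; python3 - <<'E'
from rig import *
from fit import *
ims=[]
for n in ("scene","side"): ims.append(read_camera(n)[:,:,::-1])
cv2.imwrite("pics/s28.png",np.hstack([cv2.resize(ims[0][170:290,170:280],None,fx=3.5,fy=3.5),cv2.resize(ims[1][100:220,240:350],None,fx=3.5,fy=3.5)]))
E
python3 go.py .5128 -.105 .038 -4
```

```text
t 32.57 pos [ 0.5138 -0.1065  0.0439] az -4.0 tilt 0.2 gap 45.3 F [-0.2  0.3 -2.9] q7 [ 0.42  0.65 -0.39  1.94  0.4   0.62 -0.3 ]
SHIFT [-0.0011 -0.0014  0.0059] TURN 0.0
t 32.67 pos [ 0.5133 -0.1067  0.0437] az -4.0 tilt 0.16 gap 45.3 F [-0.3 -0.1 -2.2] q7 [ 0.42  0.65 -0.39  1.94  0.4   0.62 -0.3 ]
SHIFT [-0.0007 -0.0017  0.0057] TURN 0.0
```

View pics/s28.png

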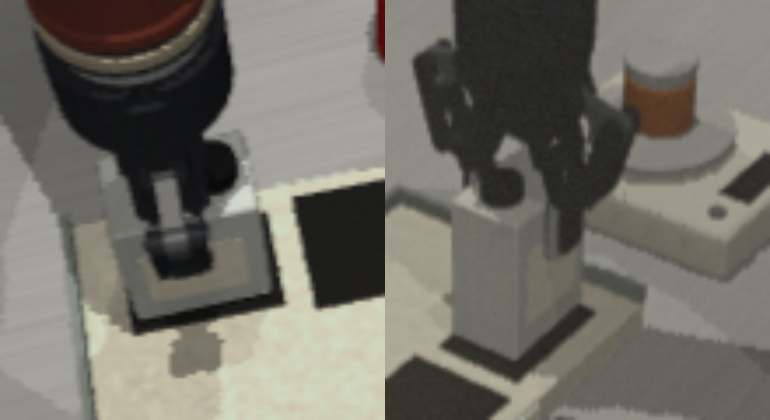

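{"op": "step_arm", "data": {
  "moves": [
    [[-0.0005,-0.0015,0.002],0,0.038],
    [[-0.0005,-0.0015,0.0045],0,0.038],
    [[-0.0005,-0.0015,0.0045],0,0.038]
  ]
}}

```text
t: 32.92
position: [0.5125, -0.105, 0.0386]
ee_rot: [3.14, -0.109, 0.003]
contact_force: [0.1, 0.4, 3.4]
finger_gap: 0.538
```

{"op": "step_arm", "data": {
  "moves": [
    [[0,0,0.001],0,0.038],
    [[0,0,0.002],0,0.038],
    [[0,0,0.002],0,0.038]
  ]
}}

```text
t: 33.17
position: [0.5126, -0.105, 0.0386]
ee_rot: [3.138, -0.109, 0.003]
contact_force: [-3.4, 0.5, 17.3]
finger_gap: 0.538
```

{"op": "step_arm", "data": {
  "moves": [
    [[0,0,-0.002],0,0.038],
    [[0,0,-0.002],0,0.052],
    [[0,0,-0.002],0,0.066],
    [[0,0,-0.002],0,0.08],
    [[0,0,-0.002],0,0.0854],
    [[0,0,-0.002],0,0.0854],
    [[0,0,-0.03],0,0.0854],
    [[0,0,-0.15],0,0.0854],
    [[0,0,-0.15],0,0.0854],
    [[0,0,-0.15],0,0.0854]
  ]
}}

```text
t: 34.0
position: [0.5118, -0.105, 0.1879]
ee_rot: [-3.139, 0.109, -0.001]
contact_force: [1.5, -1.3, -0.7]
finger_gap: 1.002
```

```bash
python3 - <<'E'
from rig import *
from fit import *
import json
c=calibration("wrist"); im=read_camera("wrist"); cv2.imwrite("pics/w29.png",im[:,:,::-1])
json.dump({a:(list(map(float,v)) if hasattr(v,'__len__') else float(v)) for a,v in c.items()},open('w29.json','w'))
ims=[]
for n in ("scene","side"): ims.append(read_camera(n)[:,:,::-1])
cv2.imwrite("pics/s29.png",np.hstack([cv2.resize(ims[0][170:290,170:280],None,fx=3.5,fy=3.5),cv2.resize(ims[1][100:220,240:350],None,fx=3.5,fy=3.5)]))
E
python3 go.py .438 .3205 .19 -6.6
```

```text
t 34.15 pos [ 0.514  -0.1053  0.1889] az -4.0 tilt 0.43 gap 85.6 F [-0.2  0.  -0.2] q7 [ 0.5   0.46 -0.5   1.79  0.27  0.95 -0.18]
SHIFT [-0.1057 -0.4194 -0.0023] TURN 2.6
```

View pics/s29.png

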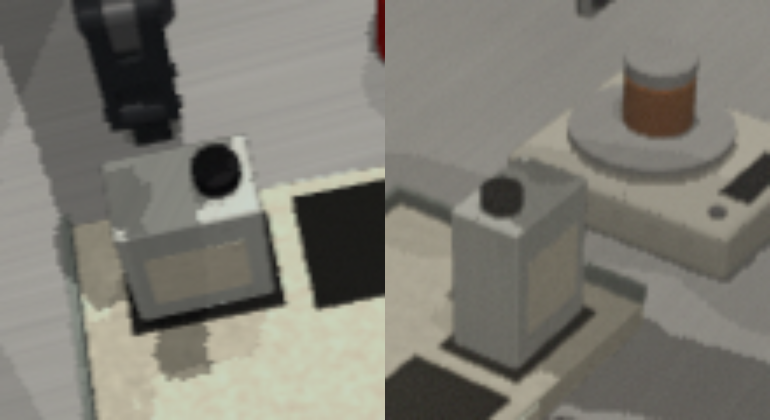

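View pics/w29.png

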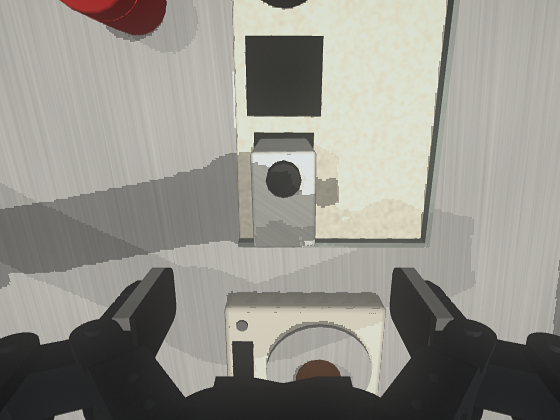

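{"op": "step_arm", "data": {
  "moves": [
    [[-0.01,-0.04,0],1,0.0854],
    [[-0.106,-0.42,0],2.6,0.0854],
    [[-0.106,-0.42,0],2.6,0.0854],
    [[-0.106,-0.42,0],2.6,0.0854],
    [[-0.106,-0.42,0],2.6,0.0854],
    [[-0.106,-0.42,0],2.6,0.0854],
    [[-0.106,-0.42,0],2.6,0.0854],
    [[-0.106,-0.42,0],2.6,0.0854],
    [[-0.106,-0.42,0],2.6,0.0854],
    [[-0.106,-0.42,0],2.6,0.0854]
  ]
}}

```text
t: 34.98
position: [0.4369, 0.3054, 0.1841]
ee_rot: [3.134, -0.181, -0.004]
contact_force: [1.4, 0.6, -0.0]
finger_gap: 0.999
```

{"op": "step_arm", "data": {
  "moves": [
    [[-0.004,-0.015,0],0,0.0854],
    [[-0.004,-0.015,0],0,0.0854],
    [[-0.004,-0.015,0.02],0,0.0854],
    [[-0.004,-0.015,0.05],0,0.0854],
    [[-0.004,-0.015,0.05],0,0.0854],
    [[-0.004,-0.015,0.05],0,0.0854]
  ]
}}

```text
t: 35.48
position: [0.4351, 0.3172, 0.1338]
ee_rot: [3.131, -0.183, -0.007]
contact_force: [-0.5, 0.3, 0.6]
finger_gap: 1.001
```

```bash
python3 go.py .437 .3195 .020 -6.6; sleep 0; python3 -c "
from rig import *
read_camera('side')"; python3 go.py .437 .3195 .020 -6.6
```

```text
t 35.48 pos [0.4351 0.3172 0.1338] az -6.7 tilt 0.37 gap 85.5 F [-0.5  0.3  0.6] q7 [-0.35  0.56 -0.49  1.81  0.34  0.87 -1.12]
SHIFT [ 0.0021 -0.0031  0.1138] TURN -0.1
t 35.53 pos [0.4361 0.3186 0.1354] az -6.7 tilt 0.13 gap 85.6 F [-0.2 -0.2  0.2] q7 [-0.35  0.56 -0.5   1.8   0.33  0.87 -1.12]
SHIFT [ 0.001  -0.0012  0.1154] TURN -0.1
```

{"op": "step_arm", "data": {
  "moves": [
    [[0.001,-0.001,0.03],0,0.0854],
    [[0.001,-0.001,0.06],0,0.0854],
    [[0.001,-0.001,0.09],0,0.0854],
    [[0.001,-0.001,0.108],0,0.0854],
    [[0.001,-0.001,0.115],0,0.0854],
    [[0.001,-0.001,0.115],0,0.0854],
    [[0.001,-0.001,0.115],0,0.0854]
  ]
}}

```text
t: 36.12
position: [0.4383, 0.3215, 0.0223]
ee_rot: [-3.135, 0.181, -0.003]
contact_force: [0.1, 0.5, 0.5]
finger_gap: 0.995
```

```bash
python3 -c "
from rig import *
import cv2
a=read_camera('side');b=read_camera('scene')
import numpy as np
cv2.imwrite('pics/s30.png',np.hstack([cv2.resize(b[110:310,300:500],None,fx=2,fy=2),cv2.resize(a[220:420,60:260],None,fx=2,fy=2)])[:,:,::-1])"; python3 go.py .437 .3195 .020 -6.6
```

```text
t 36.22 pos [0.4385 0.3219 0.0228] az -6.6 tilt 0.23 gap 85.4 F [ 0.1 -0.   1.1] q7 [-0.42  0.71 -0.4   1.9   0.45  0.62 -1.22]
SHIFT [-0.0012  0.0025  0.0028] TURN -0.0
```

View pics/s30.png

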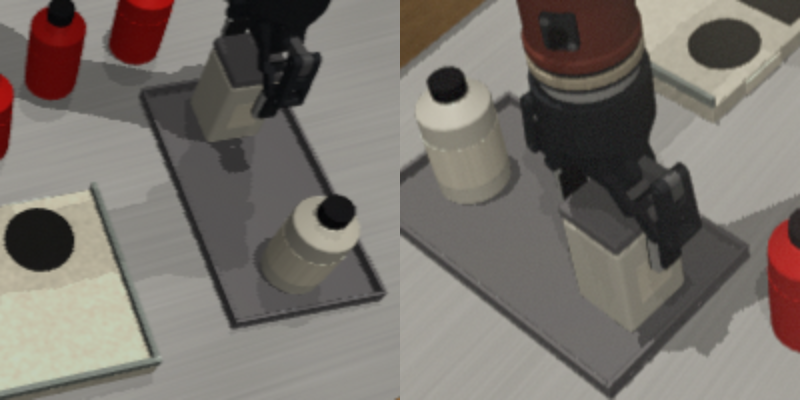

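Correct 2 mm and close.

{"op": "step_arm", "data": {
  "moves": [
    [[-0.001,0.002,0.001],0,0.0854],
    [[-0.001,0.002,0.001],0,0.0854],
    [[-0.001,0.002,0.001],0,0.05],
    [[-0.001,0.002,0.001],0,0.05],
    [[-0.001,0.002,0.001],0,0.05],
    [[-0.001,0.002,0.001],0,0.05],
    [[-0.001,0.002,0.001],0,0.05],
    [[-0.001,0.002,0.001],0,0.05]
  ]
}}

```text
t: 36.88
position: [0.4361, 0.3191, 0.0204]
ee_rot: [-3.136, 0.181, -0.001]
contact_force: [-0.9, -0.2, 5.3]
finger_gap: 0.677
```

```bash
python3 go.py .5195 -.0152 .165 -4
```

```text
t 36.88 pos [0.4361 0.3191 0.0204] az -6.6 tilt 0.04 gap 57.8 F [-0.9 -0.2  5.3] q7 [-0.42  0.71 -0.4   1.91  0.46  0.61 -1.22]
SHIFT [ 0.1213  0.3225 -0.1447] TURN -2.6
```

{"op": "step_arm", "data": {
  "moves": [
    [[0,0,-0.015],0,0.05],
    [[0,0,-0.05],0,0.05],
    [[0,0,-0.09],0,0.05],
    [[0,0,-0.13],0,0.05],
    [[0.007,0.019,-0.145],-0.5,0.05],
    [[0.02,0.052,-0.145],-1.5,0.05],
    [[0.034,0.09,-0.145],-2.6,0.05],
    [[0.048,0.127,-0.145],-2.6,0.05],
    [[0.062,0.165,-0.145],-2.6,0.05],
    [[0.076,0.202,-0.145],-2.6,0.05]
  ]
}}

```text
t: 37.72
position: [0.4876, 0.1069, 0.164]
ee_rot: [3.139, -0.11, -0.003]
contact_force: [0.3, 0.7, -2.4]
finger_gap: 0.674
```

{"op": "step_arm", "data": {
  "moves": [
    [[0.011,0.037,0],0,0.05],
    [[0.023,0.075,0],0,0.05],
    [[0.034,0.106,0],0,0.05],
    [[0.038,0.117,0],0,0.05],
    [[0.038,0.117,0],0,0.05],
    [[0.038,0.117,0],0,0.05]
  ]
}}

```text
t: 38.22
position: [0.5172, -0.0101, 0.164]
ee_rot: [-3.139, 0.112, 0.003]
contact_force: [-0.1, 1.0, -2.4]
finger_gap: 0.673
```

```bash
python3 go.py .519 -.0156 .044 -4
```

```text
t 38.22 pos [ 0.5172 -0.0101  0.164 ] az -4.1 tilt 0.13 gap 57.4 F [-0.1  1.  -2.4] q7 [ 0.34  0.49 -0.53  1.83  0.3   0.9  -0.4 ]
SHIFT [0.0024 0.0054 0.1199] TURN -0.1
```

{"op": "step_arm", "data": {
  "moves": [
    [[0.002,0.005,0.03],0,0.05],
    [[0.002,0.005,0.06],0,0.05],
    [[0.002,0.005,0.09],0,0.05],
    [[0.002,0.005,0.108],0,0.05],
    [[0.002,0.005,0.116],0,0.05],
    [[0.002,0.005,0.116],0,0.05],
    [[0.002,0.005,0.116],0,0.05]
  ]
}}

```text
t: 38.8
position: [0.52, -0.0132, 0.0493]
ee_rot: [-3.139, 0.106, -0.001]
contact_force: [0.3, -0.1, -2.6]
finger_gap: 0.673
```

```bash
python3 -c "
from rig import *
import cv2
a=read_camera('side');b=read_camera('scene')
import numpy as np
cv2.imwrite('pics/s31.png',np.hstack([cv2.resize(b[170:290,200:310],None,fx=3.5,fy=3.5),cv2.resize(a[110:230,210:320],None,fx=3.5,fy=3.5)])[:,:,::-1])"; python3 go.py .519 -.0156 .038 -4
```

```text
t 38.9 pos [ 0.521  -0.014   0.0503] az -3.9 tilt 0.19 gap 57.7 F [-0.2  0.2 -1.8] q7 [ 0.27  0.65 -0.43  1.94  0.43  0.64 -0.51]
SHIFT [-0.0019  0.0017  0.0123] TURN 0.1
```

View pics/s31.png

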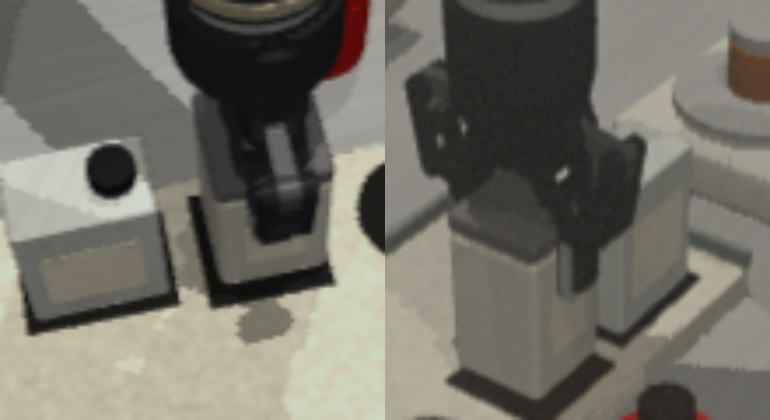

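{"op": "step_arm", "data": {
  "moves": [
    [[-0.0015,0.0015,0.003],0,0.05],
    [[-0.0015,0.0015,0.008],0,0.05],
    [[-0.0015,0.0015,0.01],0,0.05],
    [[-0.0015,0.0015,0.01],0,0.05]
  ]
}}

```text
t: 39.23
position: [0.5182, -0.0167, 0.0394]
ee_rot: [3.139, -0.11, 0.001]
contact_force: [-1.0, -0.7, 1.8]
finger_gap: 0.678
```

{"op": "step_arm", "data": {
  "moves": [
    [[0,0,0.0015],0,0.05],
    [[0,0,0.0015],0,0.05],
    [[0,0,0.0015],0,0.05]
  ]
}}

```text
t: 39.48
position: [0.5182, -0.0168, 0.0393]
ee_rot: [3.138, -0.11, 0.002]
contact_force: [-4.2, -1.1, 13.0]
finger_gap: 0.672
```

{"op": "step_arm", "data": {
  "moves": [
    [[0,0,-0.0015],0,0.05],
    [[0,0,-0.0015],0,0.062],
    [[0,0,-0.0015],0,0.074],
    [[0,0,-0.0015],0,0.0854],
    [[0,0,-0.0015],0,0.0854],
    [[0,0,-0.0015],0,0.0854],
    [[0,0,-0.03],0,0.0854],
    [[0,0,-0.15],0,0.0854],
    [[0,0,-0.15],0,0.0854],
    [[0,0,-0.15],0,0.0854]
  ]
}}

```text
t: 40.32
position: [0.5181, -0.0161, 0.1895]
ee_rot: [-3.139, 0.109, -0.001]
contact_force: [1.2, 0.1, 0.2]
finger_gap: 1.001
```

```bash
python3 - <<'E'
from rig import *
from fit import *
import json
c=calibration("wrist"); im=read_camera("wrist"); cv2.imwrite("pics/w32.png",im[:,:,::-1])
json.dump({a:(list(map(float,v)) if hasattr(v,'__len__') else float(v)) for a,v in c.items()},open('w32.json','w'))
b=read_camera('scene')
cv2.imwrite("pics/s32.png",cv2.resize(b[170:290,170:340],None,fx=4,fy=4,interpolation=cv2.INTER_CUBIC)[:,:,::-1])
E
python3 go.py .617 .304 .19 -4.2
```

```text
t 40.42 pos [ 0.5227 -0.0154  0.1935] az -4.0 tilt 0.8 gap 85.5 F [ 0.2  0.5 -0. ] q7 [ 0.36  0.46 -0.55  1.79  0.29  0.96 -0.37]
SHIFT [ 0.0717 -0.3252  0.005 ] TURN 0.2
```

View pics/w32.png

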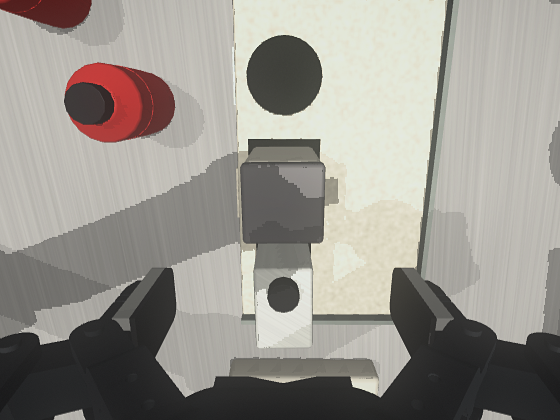

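View pics/s32.png

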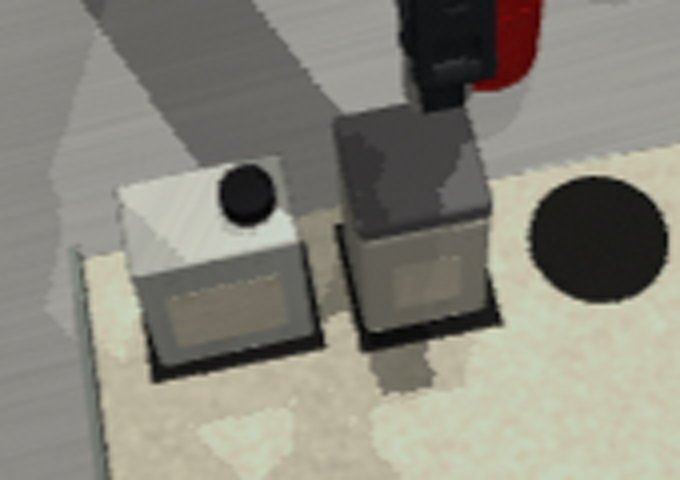

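```bash
python3 - <<'E'
from fit import *
wq('w32.json',.128,[(241,163),(325,163),(323,242.5),(243,242)])
wq('w32.json',.118,[(254,268),(313,268),(312,347),(256,347)])
wq('w29.json',.118,[(252,152),(315.5,152),(315.5,246),(253,246)])
wq('w29.json',.023,[(246,37),(323,36.5),(323,116),(248,116)])
wq('w32.json',.023,[(247,75),(284.5,35.5),(322,75),(284.5,115)])
E
```

```text
[ 0.5194 -0.0133] yaw [-4.  -4.4 -4.4 -3.6] -4.1
[ 0.5138 -0.1018] yaw [-4.  -4.  -4.  -3.2] -3.8
[ 0.5138 -0.1023] yaw [-4.  -4.  -4.7 -2.6] -3.8
[ 0.5213 -0.0133] yaw [-3.6 -4.  -3.9 -2.4] -3.5
[0.5272 0.0772] yaw [40.4 42.2 39.9 41.7] 41.0
```

{"op": "step_arm", "data": {
  "moves": [
    [[0.008,-0.036,0],0,0.0854],
    [[0.074,-0.324,0],0,0.0854],
    [[0.074,-0.324,0],0,0.0854],
    [[0.074,-0.324,0],0,0.0854],
    [[0.074,-0.324,0],0,0.0854],
    [[0.074,-0.324,0],0,0.0854],
    [[0.074,-0.324,0],0,0.0854],
    [[0.074,-0.324,0],0,0.0854],
    [[0.074,-0.324,0],0,0.0854],
    [[0.074,-0.324,0],0,0.0854]
  ]
}}

```text
t: 41.25
position: [0.6125, 0.3061, 0.1854]
ee_rot: [-3.138, 0.1, 0.005]
contact_force: [-0.3, 0.4, 0.4]
finger_gap: 1.003
```

{"op": "step_arm", "data": {
  "moves": [
    [[0,0,0],0,0.0854],
    [[0,0,0.02],0,0.0854],
    [[0,0,0.05],0,0.0854],
    [[0,0,0.05],0,0.0854],
    [[0,0,0.05],0,0.0854]
  ]
}}

```text
t: 41.67
position: [0.614, 0.298, 0.1358]
ee_rot: [3.135, -0.114, -0.005]
contact_force: [-0.3, -0.2, 0.7]
finger_gap: 0.998
```

```bash
python3 -c "
from rig import *
read_camera('side')"; python3 go.py .617 .304 .017 -4.2
```

```text
t 41.72 pos [0.615  0.2996 0.1378] az -4.1 tilt 0.06 gap 85.4 F [-0.5  0.1  0.7] q7 [-0.23  0.76 -0.49  1.37  0.37  1.1  -0.85]
SHIFT [ 0.0016 -0.0047  0.1208] TURN 0.1
```

{"op": "step_arm", "data": {
  "moves": [
    [[0.002,-0.004,0.03],0,0.0854],
    [[0.002,-0.004,0.06],0,0.0854],
    [[0.002,-0.004,0.09],0,0.0854],
    [[0.002,-0.004,0.11],0,0.0854],
    [[0.002,-0.004,0.118],0,0.0854],
    [[0.002,-0.004,0.118],0,0.0854],
    [[0.002,-0.004,0.118],0,0.0854]
  ]
}}

```text
t: 42.3
position: [0.6182, 0.3061, 0.0214]
ee_rot: [-3.138, 0.111, -0.004]
contact_force: [1.2, 0.8, 0.8]
finger_gap: 0.996
```

```bash
python3 -c "
from rig import *
import cv2
a=read_camera('side');b=read_camera('scene')
import numpy as np
cv2.imwrite('pics/s33.png',np.hstack([cv2.resize(b[110:310,300:500],None,fx=2,fy=2),cv2.resize(a[200:400,30:230],None,fx=2,fy=2)])[:,:,::-1])"; python3 go.py .617 .304 .017 -4.2
```

```text
t 42.4 pos [0.6186 0.3066 0.0223] az -4.0 tilt 0.29 gap 85.2 F [-0.8  1.1  0.6] q7 [-0.26  0.89 -0.44  1.45  0.44  0.89 -0.9 ]
SHIFT [-0.0014  0.0027  0.0053] TURN 0.2
```

View pics/s33.png

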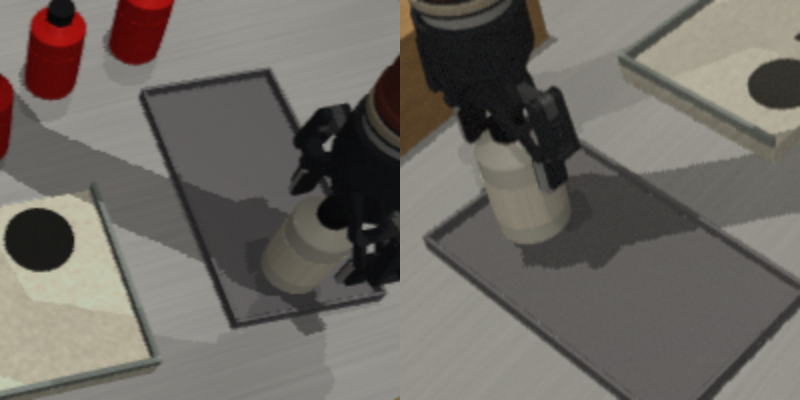

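{"op": "step_arm", "data": {
  "moves": [
    [[-0.001,0.0015,0.003],0,0.0854],
    [[-0.001,0.0015,0.003],0,0.0854],
    [[-0.001,0.0015,0.003],0,0.05],
    [[-0.001,0.0015,0.003],0,0.05],
    [[-0.001,0.0015,0.003],0,0.05],
    [[-0.001,0.0015,0.003],0,0.05],
    [[-0.001,0.0015,0.003],0,0.05],
    [[-0.001,0.0015,0.003],0,0.05]
  ]
}}

```text
t: 43.07
position: [0.6165, 0.3043, 0.0172]
ee_rot: [-3.139, 0.11, -0.003]
contact_force: [0.2, 0.2, 4.6]
finger_gap: 0.67
```

```bash
python3 go.py .5265 .076 .165 -4
```

```text
t 43.07 pos [0.6165 0.3043 0.0172] az -4.0 tilt 0.11 gap 57.2 F [0.2 0.2 4.6] q7 [-0.26  0.89 -0.44  1.46  0.44  0.88 -0.91]
SHIFT [-0.0735  0.2339 -0.1481] TURN -0.0
```

{"op": "step_arm", "data": {
  "moves": [
    [[0,0,-0.015],0,0.05],
    [[0,0,-0.05],0,0.05],
    [[0,0,-0.09],0,0.05],
    [[0,0,-0.13],0,0.05],
    [[-0.006,0.019,-0.145],0,0.05],
    [[-0.017,0.053,-0.145],0,0.05],
    [[-0.029,0.091,-0.145],0,0.05],
    [[-0.041,0.13,-0.145],0,0.05],
    [[-0.052,0.165,-0.145],0,0.05],
    [[-0.062,0.197,-0.145],0,0.05]
  ]
}}

```text
t: 43.9
position: [0.5373, 0.1087, 0.1598]
ee_rot: [3.137, -0.111, -0.007]
contact_force: [0.9, -0.4, -2.8]
finger_gap: 0.664
```

{"op": "step_arm", "data": {
  "moves": [
    [[-0.006,0.02,0],0,0.05],
    [[-0.01,0.034,0],0,0.05],
    [[-0.011,0.036,0],0,0.05],
    [[-0.011,0.036,0],0,0.05],
    [[-0.011,0.036,0],0,0.05]
  ]
}}

```text
t: 44.32
position: [0.5264, 0.0783, 0.161]
ee_rot: [-3.138, 0.107, 0.001]
contact_force: [-0.1, 0.2, -3.2]
finger_gap: 0.665
```

```bash
python3 go.py .5265 .076 .041 -4
```

```text
t 44.32 pos [0.5264 0.0783 0.161 ] az -3.9 tilt 0.1 gap 56.8 F [-0.1  0.2 -3.2] q7 [ 0.17  0.52 -0.55  1.8   0.33  0.92 -0.58]
SHIFT [0.0004 0.0025 0.12  ] TURN 0.1
```

{"op": "step_arm", "data": {
  "moves": [
    [[0,0.002,0.03],0,0.05],
    [[0,0.002,0.06],0,0.05],
    [[0,0.002,0.09],0,0.05],
    [[0,0.002,0.108],0,0.05],
    [[0,0.002,0.116],0,0.05],
    [[0,0.002,0.116],0,0.05],
    [[0,0.002,0.116],0,0.05]
  ]
}}

```text
t: 44.9
position: [0.5271, 0.0765, 0.0458]
ee_rot: [-3.138, 0.107, -0.001]
contact_force: [1.2, -0.7, -2.9]
finger_gap: 0.663
```

```bash
python3 -c "
from rig import *
import cv2
a=read_camera('side');b=read_camera('scene')
import numpy as np
cv2.imwrite('pics/s34.png',np.hstack([cv2.resize(b[170:290,250:360],None,fx=3.5,fy=3.5),cv2.resize(a[140:260,170:280],None,fx=3.5,fy=3.5)])[:,:,::-1])"; python3 go.py .5265 .076 .0352 -4
```

```text
t 45.0 pos [0.5279 0.0759 0.0468] az -4.0 tilt 0.2 gap 57.0 F [-0.2  0.  -2.8] q7 [ 0.11  0.67 -0.45  1.91  0.45  0.66 -0.69]
SHIFT [-0.0014  0.      0.0116] TURN 0.0
```

View pics/s34.png

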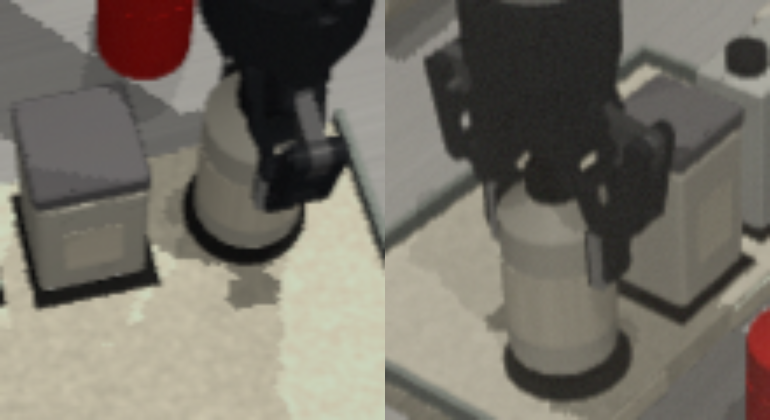

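{"op": "step_arm", "data": {
  "moves": [
    [[-0.001,0,0.003],0,0.05],
    [[-0.001,0,0.007],0,0.05],
    [[-0.001,0,0.009],0,0.05],
    [[-0.001,0,0.009],0,0.05]
  ]
}}

```text
t: 45.33
position: [0.5253, 0.0746, 0.0363]
ee_rot: [3.14, -0.11, -0.0]
contact_force: [0.5, -0.7, -3.0]
finger_gap: 0.668
```

{"op": "step_arm", "data": {
  "moves": [
    [[0,0,0.0015],0,0.05],
    [[0,0,0.0015],0,0.05],
    [[0,0,0.0015],0,0.05]
  ]
}}

```text
t: 45.58
position: [0.5255, 0.0747, 0.0361]
ee_rot: [3.139, -0.11, 0.001]
contact_force: [-1.9, -0.7, 5.2]
finger_gap: 0.668
```

Contact; release and retreat upward.

{"op": "step_arm", "data": {
  "moves": [
    [[0,0,0],0,0.062],
    [[0,0,0],0,0.074],
    [[0,0,0],0,0.0854],
    [[0,0,0],0,0.0854],
    [[0,0,0],0,0.0854],
    [[0,0,-0.03],0,0.0854],
    [[0,0,-0.07],0,0.0854],
    [[0,0,-0.2],0,0.0854],
    [[0,0,-0.2],0,0.0854],
    [[0,0,-0.2],0,0.0854]
  ]
}}

```text
t: 46.42
position: [0.5249, 0.0748, 0.2318]
ee_rot: [-3.139, 0.109, 0.001]
contact_force: [0.9, -0.6, -0.1]
finger_gap: 1.0
```

{"op": "step_arm", "data": {
  "moves": [
    [[0,0.08,-0.06],0,0.0854],
    [[0,0.08,-0.06],0,0.0854],
    [[0,0.08,-0.06],0,0.0854],
    [[0,0.08,-0.06],0,0.0854],
    [[0,0.08,-0.06],0,0.0854],
    [[0,0.08,-0.06],0,0.0854]
  ]
}}

```text
t: 46.92
position: [0.5191, -0.0036, 0.289]
ee_rot: [-3.139, 0.107, 0.003]
contact_force: [-0.1, 0.6, 0.3]
finger_gap: 1.002
```

```bash
python3 - <<'E'
from rig import *
from fit import *
import json
c=calibration("wrist"); im=read_camera("wrist"); cv2.imwrite("pics/w35.png",im[:,:,::-1])
json.dump({a:(list(map(float,v)) if hasattr(v,'__len__') else float(v)) for a,v in c.items()},open('w35.json','w'))
b=read_camera('scene'); cv2.imwrite("pics/s35.png",b[:,:,::-1]); cv2.imwrite("pics/d35.png",read_camera('side')[:,:,::-1])
cv2.imwrite("pics/s35c.png",cv2.resize(b[170:290,170:360],None,fx=4,fy=4,interpolation=cv2.INTER_CUBIC)[:,:,::-1])
o=observe(); print(o['t'],o['position'],o['contact_force'],o['finger_gap'])
E
```

```text
47.0667 [ 0.51915979 -0.0034033   0.28883521] [-0.32616483  0.58761172 -0.63302893] 1.0016520462032696
```

View pics/w35.png

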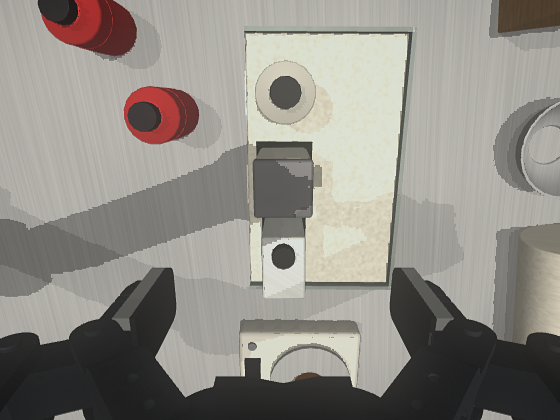

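View pics/s35c.png

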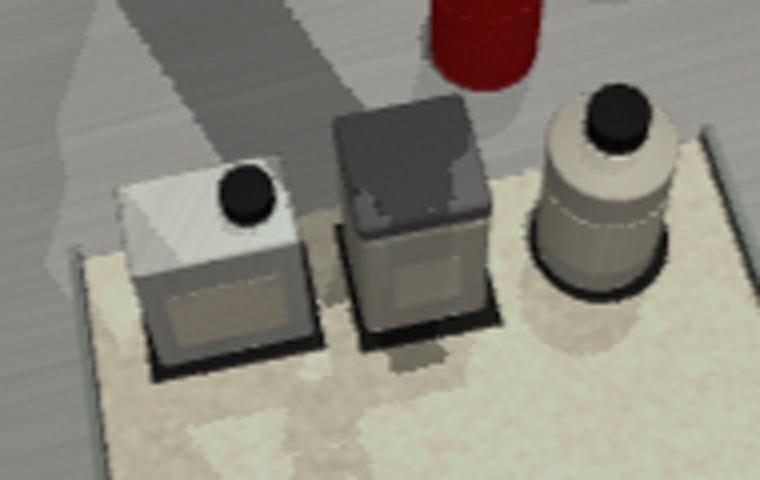

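View pics/d35.png

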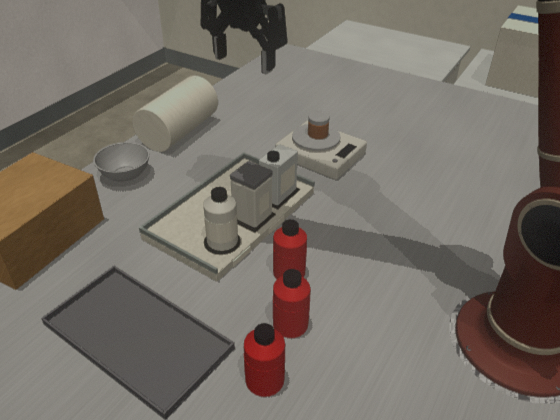

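```bash
python3 - <<'E'
from fit import *
wq('w35.json',.138,[(269.5,92.5),(285.5,76),(302,92.5),(285.5,109)])
wq('w35.json',.128,[(253.5,160),(313,159.5),(312,217),(254.5,216.5)])
wq('w35.json',.118,[(263,236),(305,236.5),(304.5,297),(263,297)])
# scene bottle cap-top, compare with the first estimate
print(bpd(S,(619)/4+170,(113)/4+170,.138))
E
```

```text
[0.5276 0.0746] yaw [40.6 40.3 41.1 42.6] 41.2
[ 0.5195 -0.0136] yaw [-3.4 -4.4 -4.2 -3.6] -3.9
[ 0.5143 -0.1009] yaw [-4.6 -3.9 -4.8 -3.3] -4.1
[0.52746316 0.07478207]
```

```bash
python3 -c "
from rig import *
print(job_done()); print(observe()['t'])"
```

```text
the job is handed in; nothing more can be done
None
the job is handed in; nothing more can be done
```

I moved the bottle, canister and tin into the side tray, set the jar on the scale's pan, and put the three back on their own mats. I handed the job in about 47 s into the 141 s limit. Everything stood upright and nothing was touched by the robot at the end.

| Thing | Distance from the centre of its place | Allowed | Angle to its mat |
|---|---|---|---|
| Bottle | about 2.5 mm | 12 mm | – |
| Canister | about 1–2 mm | 12 mm | under 1° |
| Tin | about 1–2 mm | 12 mm | under 1° |
| Jar | about 4–7 mm, depending on the camera | 15 mm | – |

These come from my last camera measurements. The jar figures are from just after I released it; the last side picture showed it still standing on the pan.

- **Tool position:** the reported tool position disagreed with the pictures. The shut fingertips sit about 39 mm higher than the reported TCP, in both room cameras and the wrist camera. I noticed this before the first grasp and corrected every height for it. The heights at which things touched down agreed to about 2 mm.
- **Lens:** the scene and side cameras showed slight lens distortion. I allowed for it in the position fit, and assumed the same for the wrist camera.
- **No verdict:** the hand-in reports no result, so these are my own measurements only.

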